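# Slide foot plates off the stack and stand post stubs in them for tacking

### The job

Lay out one foot plate for every piece of square tube that stands loose on the bench: one at a time, slide the top plate sideways off the stack onto the tacking bed, without lifting it and without shifting the plates beneath, and slide it along the bed, centred across it and square to it, until the first butts against the end stop and each later one against the plate before it. Stand a piece of tube upright in the square cut-out of each plate in the row, right down to the bed. Leave the plates you do not need on the stack as they are, and do not disturb the hammer, the wire brush or the red magnetic square.

Things in the scene. Friction and masses are not known exactly. Their poses are not given: they have to be found in the camera images.
- bed: tacking bed, fixed: bright steel plate, x -40 to +40, y -165 to +185, its top 6 above the bench; origin on the bench surface, z up. At the +y end a dark angle-iron end stop 76 wide; its upright face (to -y) is at y = +150 and reaches 38 above the bench. The stack stands on the bench 2 to 7 mm beyond the -y end. Scribed cross lines mark plate lengths (75) from the stop
- stop (a point): middle of the foot of the end stop's face, at bed x = 0, y = +150, on the top of the bed; axes as the bed's
- plate5: foot plate, bare steel, 65 (its x) by 75 (its y) by 8 thick, 0.19 kg, a 44 x 44 square cut-out with slightly chamfered edges right through its middle. Origin at the centre of its underside (middle of the cut-out), z up. Starts on top of the stack of five, underside 32 above the bench, its y along the bed's y to within 2 degrees
- plate4: foot plate, bare steel, 65 (its x) by 75 (its y) by 8 thick, 0.19 kg, a 44 x 44 square cut-out with slightly chamfered edges right through its middle. Origin at the centre of its underside (middle of the cut-out), z up. Starts second in the stack, underside 24 above the bench
- plate3: foot plate, bare steel, 65 (its x) by 75 (its y) by 8 thick, 0.19 kg, a 44 x 44 square cut-out with slightly chamfered edges right through its middle. Origin at the centre of its underside (middle of the cut-out), z up. Starts third in the stack, underside 16 above the bench
- plate2: foot plate, bare steel, 65 (its x) by 75 (its y) by 8 thick, 0.19 kg, a 44 x 44 square cut-out with slightly chamfered edges right through its middle. Origin at the centre of its underside (middle of the cut-out), z up. Starts fourth in the stack, underside 8 above the bench; it is needed only if there are four tubes
- plate1: foot plate, bare steel, 65 (its x) by 75 (its y) by 8 thick, 0.19 kg, a 44 x 44 square cut-out with slightly chamfered edges right through its middle. Origin at the centre of its underside (middle of the cut-out), z up. Bottom plate of the stack, on the bench; it always stays there
- tube1: piece of square steel tube 40 x 40, 3 wall, 45 tall, open at both ends (either end may be up), 0.16 kg, standing on end on the bench on the robot's side of the bed, at any yaw. Origin at its centre, 22.5 above its underside; z along the tube, x and y square to its flat sides. Three or four of tube1 to tube4 are present. Seated, its underside is level with the plate's, its top 51 above the bench
- tube2: piece of square steel tube 40 x 40, 3 wall, 45 tall, open at both ends (either end may be up), 0.16 kg, standing on end on the bench on the robot's side of the bed, at any yaw. Origin at its centre, 22.5 above its underside; z along the tube, x and y square to its flat sides. Three or four of tube1 to tube4 are present. Seated, its underside is level with the plate's, its top 51 above the bench
- tube3: piece of square steel tube 40 x 40, 3 wall, 45 tall, open at both ends (either end may be up), 0.16 kg, standing on end on the bench on the robot's side of the bed, at any yaw. Origin at its centre, 22.5 above its underside; z along the tube, x and y square to its flat sides. Three or four of tube1 to tube4 are present. Seated, its underside is level with the plate's, its top 51 above the bench
- tube4: piece of square steel tube 40 x 40, 3 wall, 45 tall, open at both ends (either end may be up), 0.16 kg, standing on end on the bench on the robot's side of the bed, at any yaw. Origin at its centre, 22.5 above its underside; z along the tube, x and y square to its flat sides. Three or four of tube1 to tube4 are present. Seated, its underside is level with the plate's, its top 51 above the bench
- hammer: bystander: hammer lying on the bench, origin under the handle near the head, wooden handle along -x, head 90 wide; overall 220 long, 26 high
- brush: bystander: wire brush lying on its bristles, 240 long along its x, 28 wide, 38 high, origin under the middle
- square: bystander: red magnetic welding square lying flat, about 100 x 100, 18 high, origin near the middle

How it is judged (in metres and radians):
On the way, in this order (a step that is already met when the one before it is completed fails the run):
1. the top plate has been slid off and lies flat on the bed, those beneath not shifted by more than 12 mm (z of plate5 in the frame of bed between 0.003 and 0.01 m and angle between plate5's own z axis and vertical below 0.06 rad and y of plate5 in the frame of bed above -0.13 m and distance of each of plate4, plate3, plate2, plate1 from where it was at the start of the episode below 0.012 m), for 0.2 s.
2. the second plate has been slid off and lies flat on the bed too, those beneath not shifted by more than 12 mm (z of plate4 in the frame of bed between 0.003 and 0.01 m and angle between plate4's own z axis and vertical below 0.06 rad and y of plate4 in the frame of bed above -0.13 m and distance of each of plate3, plate2, plate1 from where it was at the start of the episode below 0.012 m), for 0.2 s.
3. the third plate has been slid off and lies flat on the bed too, those beneath not shifted by more than 12 mm (z of plate3 in the frame of bed between 0.003 and 0.01 m and angle between plate3's own z axis and vertical below 0.06 rad and y of plate3 in the frame of bed above -0.13 m and distance of each of plate2, plate1 from where it was at the start of the episode below 0.012 m), for 0.2 s.
At the end, for the whole second after the job is handed in: one flat plate per tube in a row on the bed, gaps to stop and plates under 7 mm, within 14 mm of the bed's middle line and 7 deg of square; a tube upright in each, underside within 3.5 mm of the plate's; unneeded plates within 12 mm of their start; all at rest (z of plate5 in the frame of bed between 0.003 and 0.01 m and angle between each of plate5, plate4, plate3's own z axis and vertical below 0.06 rad and x of plate5 in the frame of bed between -0.014 and 0.014 m and angle between the x axis of each of plate5, plate4, plate3 and the x axis of bed, either way round below 0.12 rad and y of plate5 in the frame of bed above 0.1055 m and z of plate4 in the frame of bed between 0.003 and 0.01 m and x of plate4 in the frame of bed between -0.014 and 0.014 m and horizontal distance between plate4 and plate5 below 0.082 m and y of plate4 in the frame of plate5 below -0.02 m and z of plate3 in the frame of bed between 0.003 and 0.01 m and x of plate3 in the frame of bed between -0.014 and 0.014 m and horizontal distance between plate3 and plate4 below 0.082 m and y of plate3 in the frame of plate4 below -0.02 m and (distance of plate2 from where it was at the start of the episode below 0.012 m or (z of plate2 in the frame of bed between 0.003 and 0.01 m and angle between plate2's own z axis and vertical below 0.06 rad and x of plate2 in the frame of bed between -0.014 and 0.014 m and angle between the x axis of plate2 and the x axis of bed, either way round below 0.12 rad and horizontal distance between plate2 and plate3 below 0.082 m and y of plate2 in the frame of plate3 below -0.02 m and ((horizontal distance between tube1 and plate2 below 0.005 m and z of tube1 in the frame of plate2 between 0.019 and 0.026 m and angle between the z axis of tube1 and the z axis of bed, either way round below 0.07 rad) or (horizontal distance between tube2 and plate2 below 0.005 m and z of tube2 in the frame of plate2 between 0.019 and 0.026 m and angle between the z axis of tube2 and the z axis of bed, either way round below 0.07 rad) or (horizontal distance between tube3 and plate2 below 0.005 m and z of tube3 in the frame of plate2 between 0.019 and 0.026 m and angle between the z axis of tube3 and the z axis of bed, either way round below 0.07 rad) or (horizontal distance between tube4 and plate2 below 0.005 m and z of tube4 in the frame of plate2 between 0.019 and 0.026 m and angle between the z axis of tube4 and the z axis of bed, either way round below 0.07 rad)))) and distance of plate1 from where it was at the start of the episode below 0.012 m and linear speed of each of tube1, tube2, tube3, tube4, plate1, plate5, plate4, plate3, plate2 below 0.02 m/s and y of each of tube1, tube2, tube3, tube4 in the frame of bed above -0.14 m and ((horizontal distance between tube1 and plate5 below 0.005 m and z of tube1 in the frame of plate5 between 0.019 and 0.026 m and angle between the z axis of tube1 and the z axis of bed, either way round below 0.07 rad) or (horizontal distance between tube1 and plate4 below 0.005 m and z of tube1 in the frame of plate4 between 0.019 and 0.026 m and angle between the z axis of tube1 and the z axis of bed, either way round below 0.07 rad) or (horizontal distance between tube1 and plate3 below 0.005 m and z of tube1 in the frame of plate3 between 0.019 and 0.026 m and angle between the z axis of tube1 and the z axis of bed, either way round below 0.07 rad) or (horizontal distance between tube1 and plate2 below 0.005 m and z of tube1 in the frame of plate2 between 0.019 and 0.026 m and angle between the z axis of tube1 and the z axis of bed, either way round below 0.07 rad)) and ((horizontal distance between tube2 and plate5 below 0.005 m and z of tube2 in the frame of plate5 between 0.019 and 0.026 m and angle between the z axis of tube2 and the z axis of bed, either way round below 0.07 rad) or (horizontal distance between tube2 and plate4 below 0.005 m and z of tube2 in the frame of plate4 between 0.019 and 0.026 m and angle between the z axis of tube2 and the z axis of bed, either way round below 0.07 rad) or (horizontal distance between tube2 and plate3 below 0.005 m and z of tube2 in the frame of plate3 between 0.019 and 0.026 m and angle between the z axis of tube2 and the z axis of bed, either way round below 0.07 rad) or (horizontal distance between tube2 and plate2 below 0.005 m and z of tube2 in the frame of plate2 between 0.019 and 0.026 m and angle between the z axis of tube2 and the z axis of bed, either way round below 0.07 rad)) and ((horizontal distance between tube3 and plate5 below 0.005 m and z of tube3 in the frame of plate5 between 0.019 and 0.026 m and angle between the z axis of tube3 and the z axis of bed, either way round below 0.07 rad) or (horizontal distance between tube3 and plate4 below 0.005 m and z of tube3 in the frame of plate4 between 0.019 and 0.026 m and angle between the z axis of tube3 and the z axis of bed, either way round below 0.07 rad) or (horizontal distance between tube3 and plate3 below 0.005 m and z of tube3 in the frame of plate3 between 0.019 and 0.026 m and angle between the z axis of tube3 and the z axis of bed, either way round below 0.07 rad) or (horizontal distance between tube3 and plate2 below 0.005 m and z of tube3 in the frame of plate2 between 0.019 and 0.026 m and angle between the z axis of tube3 and the z axis of bed, either way round below 0.07 rad)) and ((horizontal distance between tube4 and plate5 below 0.005 m and z of tube4 in the frame of plate5 between 0.019 and 0.026 m and angle between the z axis of tube4 and the z axis of bed, either way round below 0.07 rad) or (horizontal distance between tube4 and plate4 below 0.005 m and z of tube4 in the frame of plate4 between 0.019 and 0.026 m and angle between the z axis of tube4 and the z axis of bed, either way round below 0.07 rad) or (horizontal distance between tube4 and plate3 below 0.005 m and z of tube4 in the frame of plate3 between 0.019 and 0.026 m and angle between the z axis of tube4 and the z axis of bed, either way round below 0.07 rad) or (horizontal distance between tube4 and plate2 below 0.005 m and z of tube4 in the frame of plate2 between 0.019 and 0.026 m and angle between the z axis of tube4 and the z axis of bed, either way round below 0.07 rad))); the robot touches nothing.
It fails at once if a plate lifted more than 15 mm above its height in the stack (height (world z) of plate5 above 0.047 m or height (world z) of plate4 above 0.039 m or height (world z) of plate3 above 0.031 m or height (world z) of plate2 above 0.023 m).
It fails at once if bottom plate pushed more than 20 mm (distance of plate1 from where it was at the start of the episode above 0.02 m).
It fails at once if a plate shifted more than 20 mm while the one above still lies over it ((distance of plate4 from where it was at the start of the episode above 0.02 m and y of plate5 in the frame of bed below -0.165 m) or (distance of plate3 from where it was at the start of the episode above 0.02 m and y of plate4 in the frame of bed below -0.165 m) or (distance of plate2 from where it was at the start of the episode above 0.02 m and y of plate3 in the frame of bed below -0.165 m)).
It fails at once if hammer, brush or magnetic square moved more than 30 mm (distance of any of hammer, brush, square from where it was at the start of the episode above 0.03 m).
Of tube1, tube2, tube3, tube4 only 3 to 4 are there at a start; the rules pass over those that are not, and their reading is None.
At some moment in a run one of tube1, tube2, tube3, tube4 may be knocked a few centimetres aside while the robot is not near it.
It also fails if it takes over 210 s, if anything falls off the work surface, if the arm or the gripper's body presses on something with over 40 N, if the wrist force passes 120 N, or if a joint passes its speed limit or range.

### The arm

A 6-joint arm with a two-finger parallel gripper is mounted at the origin on the work surface. World frame = base frame: x ahead of the robot, y to its left, z up, the work surface at z = 0. Lengths are in mm, angles in rad, forces in N, time in s.
With the tool pointing down it reaches from about 275 to 750 mm from the base axis. Payload 10.2 kg.
Tool frame: the origin (TCP) lies at the very end of the fingers, on their centre line; the grasp point (between the pads) lies 19 mm behind it (ctrl.grip_depth is the distance from the TCP to the grasp point, in mm); z points along the fingers, x is the direction in which the jaws open and shut, and the axes are right-handed (so a half turn about z gives the same grasp; the last joint's range is limited). The gripper opens to 85 mm and grips with 20 to 120 N. Pads are 22 mm wide; open, the fingers measure 114 mm over their backs; the gripper's body (76 mm by 85 mm) begins 54 mm behind the grasp point. The pads swing forward as they close: fully open they stand 13 mm farther back than shut.
Start: joints at [0.934, 0.313, 1.498, -0, 1.331, -0.223], TCP at [211.111, 480.69, 231.294] pointing down, gripper open.
Joint ranges: [-2.94, 2.94], [-0.97, 2.17], [0.19, 2.56], [-1.23, 4.37], [0.02, 3.11], [-2.88, 2.88]. Speed limits (rad/s): [2.39, 2.39, 3.01, 3.14, 3.14, 3.14].

### API

Orientations are given as a unit quaternion [w, x, y, z].
In Python, from rig import ctrl gives the robot as it stands.
- The arm moves only by the tool play_rows, never from a script. Its argument "motion" is a list of rows, each a list of 2 entries, a list of its own where there are three numbers: the shift along the tool's x, y, z in mm, then the turn, a rotation vector about the tool's x, y, z in degrees. A call has 1 to 20 rows; each row shifts and turns the commanded pose from where the row before left it, along the tool's axes as they then stand; what a row does not reach is not made up. A row lasts 1/12 s, in which the tool goes at most 41.7 mm and 7.16 degrees, less where a joint would pass 70% of its speed; a pose out of reach is approached as far as the arm can. A call with a gripper value outside its range is refused whole. "fingers" is the finger opening in mm, from 0 to 85.4, set as the call begins (left out, the last holds). The fingers move at their own pace and stop on an object; "squeeze" is the grip in N (left out, the last holds). Time passes only in rows, so rows that do not move let the fingers close. It gives the time, the measured TCP pose, the force and the opening at its end, in the units of the state.
- ctrl.sense(): the state, without advancing time (a new reading comes with each control period).
- ctrl.capture(name): name is "side" or "top"; returns the picture (384x512x3 uint8, red, green, blue); there is no depth.
- ctrl.get_calibration(name): a dict with "K" (3x3 intrinsics, pixels), "R" (3x3) and "t" (3): a world point X has camera coordinates R X + t. Camera axes: x right, y down, z forward; pixel columns grow to the right and rows downward; lengths in mm; the calibration is good to about 2 mm. A picture is of the moment at which its call begins. get_calibration takes no time and is no camera call.
- ctrl.finish_job(): hands the job in, once; it reports no verdict.
Trained networks look in the newest picture that a camera, given by its name, has taken for a name from the list of things; names that differ only in an ending like _2 or _b are one class to them, and where a whole thing is asked for, a point or a joint stands for the part that bears it (a point fixed in the world has none). Each returns a list of dicts, best first, with "p" (0 to 1); they miss things now and then, are a little off and sometimes report something else, mostly with a low value. They report only what shows in the picture. A call takes as long as a camera call.
- ctrl.spot_in(camera, name): "position" ([column, row] as shares, 0 to 1, of the picture: columns of its width, rows of its height, amid what is visible of it).
The state is a dict: "time_s": time; "joints": joint angles; "dq": joint speeds; "tau": joint torques, N m; "eef_pos": TCP position; "ee_rot": TCP orientation; "force": force on the tool from outside, world axes, zero at the start; "wrist_torque": the same for the moment, N m; "grip_width": opening from 0.0 (shut) to 1.0 (fully open).
Only numpy, scipy, OpenCV 4.12 (cv2) and the standard library are available. Lean on these libraries where they do the work, as an engineer would, in place of code of your own. Each camera call takes 0.05 s, during which the arm holds its last target. There are 200 camera calls.

## Working session

There is one attempt and no reset: what is moved stays moved. The work goes in short steps, Python scripts to look and compute and a tool call to move; the robot and the scene stay as the last step left them, time stands still between calls to the robot, and variables do not carry over. Pictures are saved under pics/ and viewed, about 12 in all and at most 16, crops included, and the job is handed in when it is done.

Besides the shell and the picture viewer there is one more tool, called after "Request:" in YAML: its name, and indented under it one key for each argument. play_rows: Moves the arm, as the interface text tells. Its arguments: {"type":"object","properties":{"motion":{"type":"array"},"fingers":{"type":"number"},"squeeze":{"type":"number"}},"required":["motion"]}

```bash
ls; mkdir -p pics; python3 - <<'E'
from rig import ctrl
import cv2
print(ctrl.sense())
for n in("top","side"):
    im=ctrl.capture(n); cv2.imwrite(f"pics/{n}0.png",im[:,:,::-1]); print(n,ctrl.get_calibration(n))
    for k in("bed","plate5","tube1","hammer","brush","square","stop"):
        print(k,[(round(d['p'],2),[round(d['position'][0]*512),round(d['position'][1]*384)]) for d in ctrl.spot_in(n,k)])
E
```

```text
pics
{'time_s': 0.0, 'joints': array([ 9.33615310e-01,  3.13469495e-01,  1.49845025e+00,  8.76470937e-06,
        1.33100374e+00, -2.23433073e-01]), 'dq': array([-8.14868920e-04,  4.85365894e-04, -5.36802578e-04,  1.44582669e-03,
        6.80169294e-05,  1.52205935e-03]), 'tau': array([ 3.61755672e-03, -4.12276983e+01, -2.59742635e+01,  7.91384025e-08,
        4.19882359e-03,  3.62822630e-05]), 'eef_pos': array([210.93825801, 480.47391106, 230.72014537]), 'ee_rot': array([ 2.27359920e-04,  8.37270902e-01,  5.46787887e-01, -6.25388072e-04]), 'force': array([-0.55505487, -0.65270126,  0.51680592]), 'wrist_torque': array([-0.02120395, -0.00640465, -0.03790676]), 'grip_width': 0.9978617134565635}
top {'K': array([[359.87161449,   0.        , 255.81098692],
       [  0.        , 359.87161449, 185.47460441],
       [  0.        ,   0.        ,   1.        ]]), 'R': array([[ 0.00204515, -0.99986943,  0.01602921],
       [-0.98594466, -0.004694  , -0.16700627],
       [ 0.1670597 , -0.01546236, -0.98582553]]), 't': array([ -43.33062382,  535.79807658, 1040.49875367])}
bed [(0.7, [229, 166])]
[... 266 characters left out ...]
.75, [229, 165])]
side {'K': array([[382.94448126,   0.        , 255.18738335],
       [  0.        , 382.94448126, 189.99083255],
       [  0.        ,   0.        ,   1.        ]]), 'R': array([[ 0.86107017, -0.50845711, -0.00543367],
       [-0.3513371 , -0.58719515, -0.72922157],
       [ 0.36758726,  0.62981999, -0.68425608]]), 't': array([-473.63191041,  221.51559634,  945.22525671])}
bed [(0.63, [268, 188])]
plate5 [(0.82, [321, 214]), (0.65, [309, 229]), (0.51, [312, 226])]
tube1 [(0.8, [230, 203]), (0.7, [215, 184]), (0.63, [246, 220]), (0.58, [189, 165])]
hammer [(0.81, [201, 122])]
brush [(0.74, [246, 222]), (0.65, [340, 344])]
square [(0.87, [281, 294])]
stop [(0.88, [263, 184])]
```

```bash
python3 - <<'E'
import cv2
a=cv2.imread("pics/top0.png")[110:250,80:430]; b=cv2.imread("pics/side0.png")[110:310,150:400]
cv2.imwrite("pics/t0c.png",cv2.resize(a,(800,320),interpolation=cv2.INTER_CUBIC)); cv2.imwrite("pics/s0c.png",cv2.resize(b,(750,600),interpolation=cv2.INTER_CUBIC))
E
```

```text
(no output)
```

View pics/t0c.png

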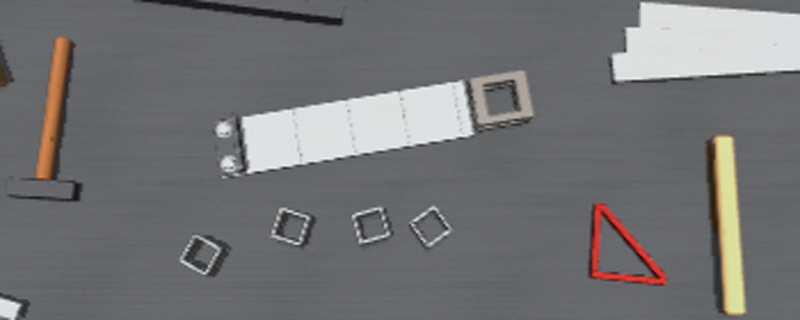

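View pics/s0c.png

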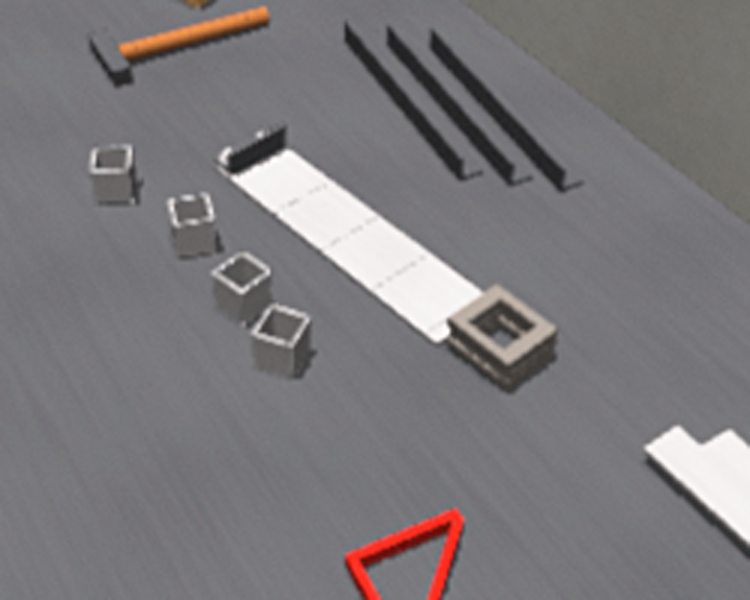

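Four tubes stand loose (top crop, about columns 203, 292, 371 and 431), so four plates are needed. The bed runs from the stop at left to the stack at right. Next I measure everything.

```bash
cat > h.py <<'E'
from rig import ctrl
import numpy as np, cv2
def proj(n,P):
    c=ctrl.get_calibration(n); q=np.asarray(P,float)@c["R"].T+c["t"]; q=q@c["K"].T; return q[:,:2]/q[:,2:]
def back(n,uv,z):
    c=ctrl.get_calibration(n); uv=np.atleast_2d(np.asarray(uv,float))
    d=np.c_[uv,np.ones(len(uv))]@np.linalg.inv(c["K"]).T@c["R"]; o=-c["R"].T@c["t"]
    return o+d*((z-o[2])/d[:,2])[:,None]
def rectify(n,im,z,c,half,s=1.0):
    """world-plane picture: col = (x-c0+half)/s, row=(y-c1+half)/s"""
    N=int(2*half/s); X,Y=np.meshgrid(c[0]-half+s*np.arange(N),c[1]-half+s*np.arange(N))
    uv=proj(n,np.c_[X.ravel(),Y.ravel(),np.full(X.size,z)]).astype(np.float32).reshape(N,N,2)
    return cv2.remap(im,uv[...,0],uv[...,1],cv2.INTER_CUBIC)
def rect_pts(cx,cy,yaw,w,h,z):
    R=np.array([[np.cos(yaw),-np.sin(yaw)],[np.sin(yaw),np.cos(yaw)]])
    p=np.array([[-w,-h],[w,-h],[w,h],[-w,h]])/2@R.T+[cx,cy]; return np.c_[p,np.full(4,z)]
E
python3 - <<'E'
from h import *
from scipy import ndimage
for n,spot,st in(("top",(229,150),(300,153)),("side",(275,195),(318,214))):
    im=cv2.imread(f"pics/{n}0.png")[:,:,::-1]; 
    mn=im.min(2).astype(int); print(n,"bed px",im[spot[1],spot[0]],"ground",im[spot[1]+60,spot[0]])
    lab,_=ndimage.label(mn>190); 
    i=np.bincount(lab[spot[1]-8:spot[1]+8,spot[0]-8:spot[0]+8].ravel())[1:].argmax()+1
    ys,xs=np.where(lab==i); W=back(n,np.c_[xs,ys],6)[:,:2].astype(np.float32)
    print("bed rect",cv2.minAreaRect(W),len(W))
    sp=ctrl.spot_in
    for k,z in(("tube1",45),("plate5",40),("hammer",15),("brush",25),("square",10)):
        for u in ([(271,204),(213,210),(172,222),(241,202)] if n=="top" else [(230,203),(215,184),(246,220),(189,165)]) if k=="tube1" else []:
            print(k,back(n,u,25)[0].round())
top=cv2.imread("pics/top0.png")
for n in("top","side"):
    im=cv2.imread(f"pics/{n}0.png"); c=(450,50)
    cv2.imwrite(f"pics/rect_{n}.png",cv2.resize(rectify(n,im,40,(430,50),300,1.0),(600,600)))
E
```

```text
top bed px [103 105 107] ground [103 104 106]
bed rect ((608.0974731445312, 22.410812377929688), (78.05708312988281, 312.3165588378906), 10.104056358337402) 2360
tube1 [482. -88.  25.]
tube1 [463.  88.  25.]
tube1 [427. 210.  25.]
tube1 [488.   3.  25.]
side bed px [241 238 238] ground [121 121 124]
bed rect ((605.4747314453125, 15.55438232421875), (80.34628295898438, 312.6352844238281), 10.104899406433105) 1758
tube1 [468.   3.  25.]
tube1 [467.  98.  25.]
tube1 [475. -78.  25.]
tube1 [435. 222.  25.]
```

View pics/rect_top.png

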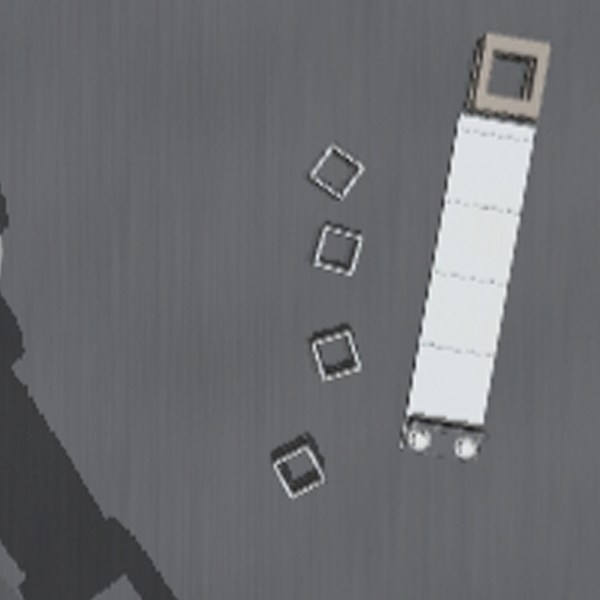

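```bash
cat >> h.py <<'E'
from scipy import ndimage
def fit_rect(n,im,z,c,half,mask,s=0.5):
    r=rectify(n,im,z,c,half,s).astype(int); m=mask(r); lab,k=ndimage.label(m,np.ones((3,3)))
    if k==0: return None
    best=None
    N=m.shape[0]; cnt=np.bincount(lab.ravel()); cnt[0]=0
    i=cnt.argmax(); ys,xs=np.where(lab==i)
    (cx,cy),(w,h),a=cv2.minAreaRect(np.c_[xs,ys].astype(np.float32))
    return [round(c[0]-half+cx*s,1),round(c[1]-half+cy*s,1),round((w+1)*s,1),round((h+1)*s,1),round(a,1)]
brown=lambda r:(r[...,0]-r[...,2]>12)&(r.min(2)>90)
def rim(r): return r.min(2)>150
E
python3 - <<'E'
from h import *
for n in("top","side"):
    im=cv2.imread(f"pics/{n}0.png")[:,:,::-1]
    print(n,"plate",fit_rect(n,im,40,(640,-172),60,brown))
    for c in((466,-78),(468,-2),(465,103),(428,218)): print(" tube",[fit_rect(n,im,45,c,40,lambda r:r.min(2)>t) for t in(140,165)])
    # bed sides & lines profile in bed frame guess
    c0=np.array([607,19]); a=np.radians(10.1); ex=np.array([np.cos(a),np.sin(a)]);ey=np.array([-np.sin(a),np.cos(a)])
    def prof(axis,ts,other):
        out=0
        for o in other:
            P=np.array([c0+(t*ex+o*ey if axis==0 else o*ex+t*ey) for t in ts]); uv=proj(n,np.c_[P,np.full(len(P),6)]).astype(np.float32)
            out=out+cv2.remap(im,uv[None,:,0],uv[None,:,1],cv2.INTER_CUBIC)[0].astype(float).mean(1)
        return out/len(other)
    for oth in(range(-120,-60,5),range(60,120,5)):
        ts=np.arange(-60,60,.5); p=prof(0,ts,oth); th=(p.max()+np.median(p[:20]))/2; w=np.where(p>th)[0]; print(" bed x edges",ts[w[0]],ts[w[-1]])
    ts=np.arange(-190,190,.5); p=prof(1,ts,range(-25,26,5)); w=np.where(p>160)[0]; print(" bed y ext",ts[w[0]],ts[w[-1]])
    base=ndimage.median_filter(p,41); d=base-p; mx=[ts[i] for i in range(5,len(ts)-5) if d[i]==d[i-5:i+6].max() and d[i]>4 and base[i]>180]; print(" lines",mx)
E
```

```text
top plate [641.3, -173.8, 64.4, 76.0, 9.9]
 tube [[453.2, -90.1, 14.7, 40.2, 52.7], [478.7, -64.0, 4.0, 21.1, 36.3]]
 tube [[484.0, 5.2, 8.4, 42.4, 15.5], [452.3, -12.3, 4.8, 24.4, 21.3]]
 tube [[482.3, 100.3, 42.2, 9.9, 76.7], [486.5, 111.6, 5.9, 17.5, 2.1]]
 tube [[418.3, 230.3, 45.6, 23.9, 37.0], [413.5, 232.0, 30.9, 3.8, 60.9]]
 bed x edges -37.0 41.5
 bed x edges -37.0 41.5
 bed y ext -176.0 156.5
 lines [np.float64(-139.0), np.float64(-64.0), np.float64(10.5), np.float64(85.5)]
side plate [637.9, -180.8, 67.6, 77.7, 9.3]
 tube [[463.6, -83.6, 46.7, 43.5, 34.7], [476.2, -87.9, 52.9, 26.2, 76.3]]
 tube [[465.1, -5.3, 45.9, 45.6, 16.7], [458.9, -7.1, 30.3, 43.3, 16.3]]
 tube [[479.3, 94.5, 46.7, 11.6, 69.7], [479.8, 93.7, 42.9, 7.9, 71.6]]
 tube [[411.5, 212.1, 27.8, 53.8, 9.9], [410.6, 212.4, 23.1, 48.3, 9.2]]
 bed x edges -42.5 38.0
 bed x edges -42.5 37.5
 bed y ext -157.0 153.0
 lines [np.float64(-69.5), np.float64(5.5), np.float64(80.0)]
```

Request:
play_rows:
  motion:
    - [[-21.5,32.9,0],[0,0,0]]
    - [[-21.5,32.9,0],[0,0,0]]
    - [[-21.5,32.9,0],[0,0,0]]
    - [[-21.5,32.9,0],[0,0,0]]
    - [[-21.5,32.9,0],[0,0,0]]
    - [[-21.5,32.9,0],[0,0,0]]
    - [[-21.5,32.9,0],[0,0,0]]
    - [[-21.5,32.9,0],[0,0,0]]
    - [[-21.5,32.9,0],[0,0,0]]
    - [[-21.5,32.9,0],[0,0,0]]
    - [[-21.5,32.9,0],[0,0,0]]
    - [[-21.5,32.9,0],[0,0,0]]
    - [[-21.5,32.9,0],[0,0,0]]
    - [[-21.5,32.9,0],[0,0,0]]
    - [[-21.5,32.9,0],[0,0,0]]
    - [[-21.5,32.9,0],[0,0,0]]
    - [[-21.5,32.9,0],[0,0,0]]
    - [[-21.5,32.9,0],[0,0,0]]
    - [[-21.5,32.9,0],[0,0,0]]
    - [[-21.5,32.9,0],[0,0,0]]
  fingers: 82
  squeeze: 30

```text
time_s: 2.47
eef_pos: [641.3, -179.4, 231.2]
ee_rot: [-0.0, 0.837, 0.547, 0.0]
force: [-0.3, 0.7, 1.3]
grip_width: 0.959
```

Request:
play_rows:
  motion:
    - [[0,0,0],[0,0,7]]
    - [[0,0,0],[0,0,7]]
    - [[0,0,0],[0,0,7]]
    - [[0,0,0],[0,0,7]]
    - [[0,0,0],[0,0,7]]
    - [[0,0,5],[0,0,7]]
    - [[0,0,10],[0,0,7]]
    - [[0,0,10],[0,0,7]]
    - [[0,0,10],[0,0,7]]
    - [[0,0,10],[0,0,7]]
    - [[0,0,10],[0,0,7]]
    - [[0,0,10],[0,0,7]]
    - [[0,0,10],[0,0,7]]
    - [[0,0,10],[0,0,7]]
    - [[0,0,10],[0,0,7]]
    - [[0,0,10],[0,0,7]]
    - [[0,0,10],[0,0,7]]
    - [[0,0,10],[0,0,7]]
    - [[0,0,5],[0,0,7]]
    - [[0,0,0],[0,0,7]]

```text
time_s: 4.13
eef_pos: [640.1, -177.3, 99.6]
ee_rot: [0.0, 0.798, -0.602, -0.001]
force: [-1.4, 0.0, -0.0]
grip_width: 0.958
```

Request:
play_rows:
  motion:
    - [[0,0,18],[0,0,5.8]]
    - [[0,0,18],[0,0,0]]
    - [[0,0,18],[0,0,0]]
    - [[0,0,0],[0,0,0]]
    - [[0,0,0],[0,0,0]]
  fingers: 85

```text
time_s: 4.55
eef_pos: [640.4, -177.5, 46.9]
ee_rot: [0.0, 0.769, -0.639, -0.001]
force: [-0.3, -0.8, 1.1]
grip_width: 0.999
```

```bash
cat >> h.py <<'E'
def snap(n,name,c,half=60,z=None,scale=5,size=640,marks=()):
    im=ctrl.capture(n)[:,:,::-1].copy(); u,v=proj(n,[c])[0].astype(int); 
    a=im[max(0,v-half):v+half,max(0,u-half):u+half]; a=cv2.resize(a,None,fx=scale,fy=scale,interpolation=cv2.INTER_CUBIC)
    for m in marks:
        q=((proj(n,m)-[max(0,u-half),max(0,v-half)]+.5)*scale).astype(int); cv2.polylines(a,[q],True,(0,255,0),1)
    cv2.imwrite(f"pics/{name}.png",a); return im[:,:,::-1]
E
python3 - <<'E'
from h import *
s=ctrl.sense(); print(s['eef_pos'],s['ee_rot'],s['grip_width'])
snap("side","a",(640,-177,50),55,scale=5,marks=[rect_pts(639.6,-177.3,np.radians(10.1),65,75,40)])
E
```

```text
[ 640.40257704 -177.4669836    46.87568651] [ 1.81623388e-04  7.68796220e-01 -6.39493377e-01 -7.47909834e-04] 0.9994997586906355
```

View pics/a.png

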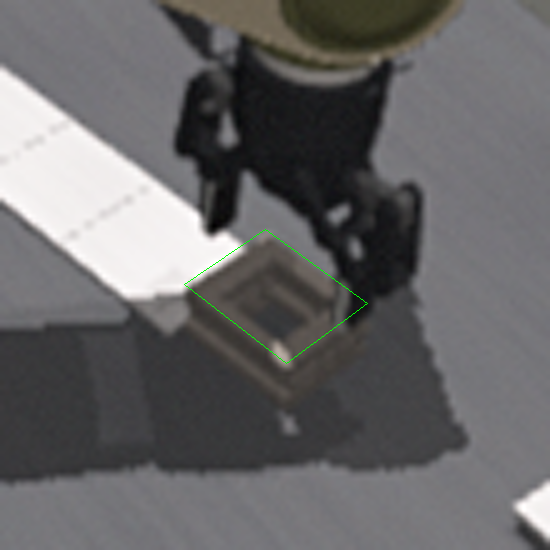

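```bash
python3 - <<'E'
from h import *
u0,v0=proj("side",[(640,-177,50)])[0].astype(int)-55
e=np.array([-.1754,.9845]); 
for s in(1,-1):
    for r in(42.7,57):
        p=np.array([640.4,-177.5])+s*r*e; print(s,r,(proj("side",[(*p,60)])[0]-[u0,v0]+.5)*5)
q0=proj("side",[(640,-177,60)])[0]
for d in((5,0,0),(0,5,0),(0,0,5)): print(d,(proj("side",[np.array((640,-177,60))+d])[0]-q0)*5)
E
```

```text
1 42.7 [223.18418747 226.07762488]
1 57 [204.43358192 212.25280615]
-1 42.7 [341.34097603 313.19460781]
-1 57 [362.22621544 328.59329178]
(5, 0, 0) [ 7.44952177 -3.45523879]
(0, 5, 0) [-5.67170171 -5.77539106]
(0, 0, 5) [ 0.98875998 -6.46060457]
```

Request:
play_rows:
  motion:
    - [[0,0,8],[0,0,0.4]]
    - [[0,0,8],[0,0,0]]
    - [[0,0,3],[0,0,0]]
    - [[0,0,2],[0,0,0]]
    - [[0,0,0],[0,0,0]]
  fingers: 85.4

```text
time_s: 5.02
eef_pos: [640.5, -177.5, 25.8]
ee_rot: [0.0, 0.767, -0.642, -0.0]
force: [0.1, 0.2, -0.3]
grip_width: 1.0
```

Request:
play_rows:
  motion:
    - [[0,0,0],[0,0,0]]
    - [[0,0,0],[0,0,0]]
    - [[0,0,0],[0,0,0]]
    - [[0,0,0],[0,0,0]]
    - [[0,0,0],[0,0,0]]
    - [[0,0,0],[0,0,0]]
  fingers: 70
  squeeze: 20

```text
time_s: 5.52
eef_pos: [640.9, -177.7, 26.8]
ee_rot: [-0.0, 0.767, -0.642, 0.0]
force: [-0.5, 0.2, 3.9]
grip_width: 0.865
```

```bash
python3 - <<'E'
from h import *
s=ctrl.sense(); print(s['eef_pos'],s['grip_width']*85.4,s['force'])
snap("side","b",(640,-177,40),45,scale=6)
E
```

```text
[ 640.91455016 -177.68620957   26.76253715] 73.8347263694239 [-0.4738609   0.18335161  3.90342926]
```

View pics/b.png

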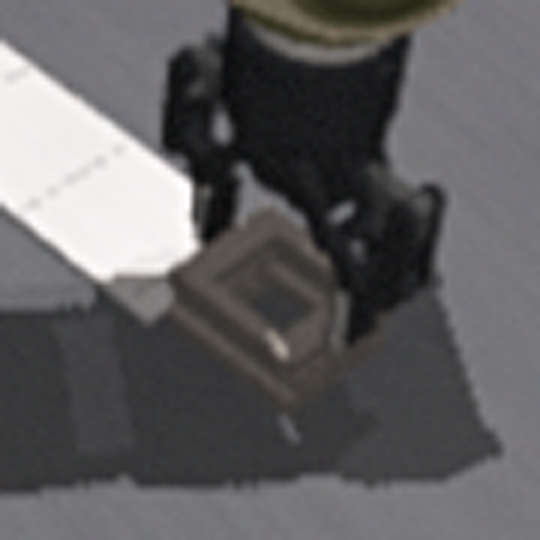

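Request:
play_rows:
  motion:
    - [[0,0,0],[0,0,0]]
    - [[0,0,0],[0,0,0]]
    - [[0,0,-10],[0,0,0]]
    - [[0,0,-15],[0,0,0]]
    - [[0,0,0],[0,0,-6]]
    - [[0,0,0],[0,0,-7]]
    - [[0,0,0],[0,0,-7]]
    - [[0,0,0],[0,0,-7]]
    - [[0,0,0],[0,0,-7]]
    - [[0,0,0],[0,0,-7]]
    - [[0,0,0],[0,0,-7]]
    - [[0,0,0],[0,0,-7]]
    - [[0,0,0],[0,0,-7]]
    - [[0,0,0],[0,0,-7]]
    - [[0,0,0],[0,0,-7]]
    - [[0,0,0],[0,0,-7]]
    - [[0,0,0],[0,0,-7]]
  fingers: 85

```text
time_s: 6.98
eef_pos: [640.7, -177.6, 51.9]
ee_rot: [0.0, 0.996, 0.091, 0.0]
force: [0.5, 0.3, 0.7]
grip_width: 0.995
```

Request:
play_rows:
  motion:
    - [[0,0,8],[0,0,0]]
    - [[0,0,8],[0,0,0]]
    - [[0,0,4],[0,0,0]]
    - [[0,0,2],[0,0,0]]
    - [[0,0,0],[0,0,0]]
  fingers: 76

```text
time_s: 7.4
eef_pos: [640.3, -177.4, 28.4]
ee_rot: [-0.0, 0.996, 0.087, -0.001]
force: [-0.0, 0.1, 0.2]
grip_width: 0.892
```

Request:
play_rows:
  motion:
    - [[0,0,0],[0,0,0]]
    - [[0,0,0],[0,0,0]]
    - [[0,0,0],[0,0,0]]
    - [[0,0,0],[0,0,0]]
    - [[0,0,0],[0,0,0]]
    - [[0,0,0],[0,0,0]]
    - [[0,0,0],[0,0,0]]
  fingers: 60
  squeeze: 30

```text
time_s: 7.98
eef_pos: [640.9, -177.7, 29.7]
ee_rot: [0.0, 0.996, 0.088, 0.0]
force: [1.0, 0.0, 3.7]
grip_width: 0.75
```

Request:
play_rows:
  motion:
    - [[0,-3,-1],[0,0,0]]
    - [[0.2,-7,0],[0,0,0]]
    - [[0.3,-10,0],[0,0,0]]
    - [[0.3,-10,0],[0,0,0]]
    - [[0.3,-10,0],[0,0,0]]
    - [[0.3,-10,0],[0,0,0]]
    - [[0.3,-10,0],[0,0,0]]
    - [[0.3,-10,0],[0,0,0]]
    - [[0.2,-10,0],[0,0,0]]
    - [[0,-5,0],[0,0,0]]
    - [[0,-3,0],[0,0,0]]
    - [[0,0,0],[0,0,0]]

```text
time_s: 8.98
eef_pos: [627.4, -90.0, 30.3]
ee_rot: [-0.0, 0.996, 0.088, -0.0]
force: [0.1, -0.8, -0.5]
grip_width: 0.744
```

```bash
python3 - <<'E'
from h import *
s=ctrl.sense(); print(s['eef_pos'],s['grip_width']*85.4,s['force'])
snap("side","c",(635,-140,40),50,scale=6)
im=ctrl.capture("top"); print(fit_rect("top",im,32,(640,-172),55,brown))
E
```

```text
[627.36287339 -90.01381616  30.3044158 ] 63.508858407212735 [ 0.10609569 -0.8261085  -0.54026479]
[639.7, -153.3, 110.0, 72.0, -0.0]
```

View pics/c.png

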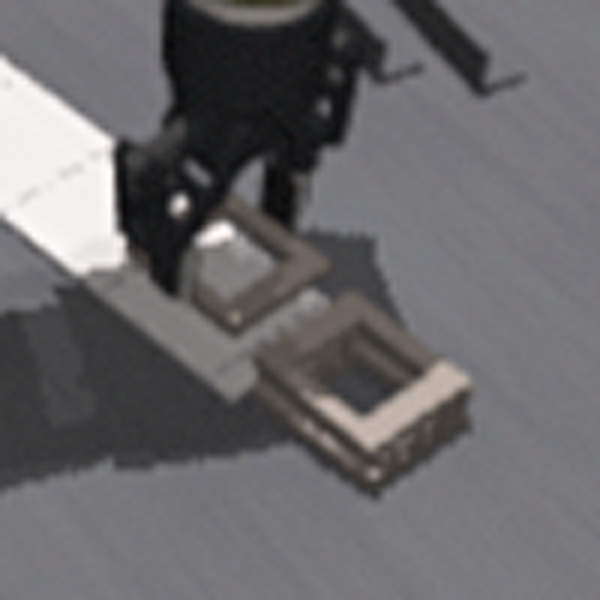

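Request:
play_rows:
  motion:
    - [[0,0,7],[0,0,0]]
    - [[0,0,9],[0,0,0]]
    - [[0,0,6],[0,0,0]]
    - [[0,0,2],[0,0,0]]
    - [[0,0,1.5],[0,0,0]]
    - [[0,0,0],[0,0,0]]
    - [[0,0,0],[0,0,0]]
    - [[0,0,0],[0,0,0]]
    - [[0,0,0],[0,0,0]]

```text
time_s: 9.83
eef_pos: [627.6, -90.6, 5.1]
ee_rot: [0.0, 0.996, 0.088, 0.0]
force: [-0.6, -0.1, -1.5]
grip_width: 0.745
```

Request:
play_rows:
  motion:
    - [[0,-5,0],[0,0,0]]
    - [[0,-10,0],[0,0,0]]
    - [[0,-15,0],[0,0,0]]
    - [[0,-15,0],[0,0,0]]
    - [[0,-15,0],[0,0,0]]
    - [[0,-15,0],[0,0,0]]
    - [[0,-15,0],[0,0,0]]
    - [[0,-15,0],[0,0,0]]
    - [[0,-15,0],[0,0,0]]
    - [[0,-15,0],[0,0,0]]
    - [[0,-15,0],[0,0,0]]
    - [[0,-15,0],[0,0,0]]
    - [[0,-15,0],[0,0,0]]
    - [[0,-15,0],[0,0,0]]
    - [[0,-15,0],[0,0,0]]
    - [[0,-8,0],[0,0,0]]
    - [[0,-3,0],[0,0,0]]
    - [[0,0,0],[0,0,0]]

```text
time_s: 11.33
eef_pos: [588.6, 127.7, 4.8]
ee_rot: [0.0, 0.996, 0.088, 0.0]
force: [0.5, -0.7, -2.3]
grip_width: 0.748
```

Request:
play_rows:
  motion:
    - [[0,0,0.7],[0,0,0]]
    - [[0,-3,0.3],[0,0,0]]
    - [[0,-3,0],[0,0,0]]
    - [[0,-1,0],[0,0,0]]
    - [[0,-1,0],[0,0,0]]
    - [[0,-1,0],[0,0,0]]
    - [[0,0,0],[0,0,0]]

```text
time_s: 11.92
eef_pos: [587.1, 136.0, 3.8]
ee_rot: [-0.0, 0.996, 0.088, -0.0]
force: [-0.2, -0.1, -2.4]
grip_width: 0.749
```

Request:
play_rows:
  motion:
    - [[0,-0.5,0.4],[0,0,0]]
    - [[0,-0.5,0],[0,0,0]]
    - [[0,-0.5,0],[0,0,0]]
    - [[0,-0.5,0],[0,0,0]]
    - [[0,0,0],[0,0,0]]

```text
time_s: 12.33
eef_pos: [587.1, 137.7, 3.7]
ee_rot: [0.0, 0.996, 0.088, 0.0]
force: [-0.2, -3.0, 4.1]
grip_width: 0.746
```

Request:
play_rows:
  motion:
    - [[0,-0.5,0],[0,0,0]]
    - [[0,-0.5,0],[0,0,0]]
    - [[0,0,0],[0,0,0]]

```text
time_s: 12.58
eef_pos: [587.1, 138.3, 3.7]
ee_rot: [0.001, 0.996, 0.088, 0.0]
force: [0.5, -5.1, 4.4]
grip_width: 0.748
```

Request:
play_rows:
  motion:
    - [[0,-0.5,0],[0,0,0]]
    - [[0,-0.5,0],[0,0,0]]
    - [[0,-0.5,0],[0,0,0]]
    - [[0,0,0],[0,0,0]]

```text
time_s: 12.92
eef_pos: [587.1, 138.4, 3.7]
ee_rot: [0.002, 0.996, 0.088, 0.001]
force: [1.6, -14.2, 4.3]
grip_width: 0.743
```

Request:
play_rows:
  motion:
    - [[0,0,0],[0,0,0]]
    - [[0,0,0],[0,0,0]]
    - [[0,0,-5],[0,0,0]]
    - [[0,0,-20],[0,0,0]]
    - [[0,0,-30],[0,0,0]]
    - [[0,0,-5],[0,0,0]]
  fingers: 76

```text
time_s: 13.42
eef_pos: [588.1, 141.0, 67.9]
ee_rot: [-0.0, 0.996, 0.088, 0.003]
force: [0.5, 0.2, 0.5]
grip_width: 0.892
```

```bash
cat >> h.py <<'E'
CORR={"top":np.array([-.4,-3.9]),"side":np.array([3.,3.1])}
def meas_plate(ztop,c=(640,-176)):
    for n in("top","side"):
        im=ctrl.capture(n); f=fit_rect(n,im,ztop,c,58,brown); print(n,f,np.array(f[:2])+CORR[n])
E
python3 - <<'E'
from h import *
s=ctrl.sense(); print(s['time_s'],s['eef_pos'],s['force'])
meas_plate(32); meas_plate(14,(587,138))
E
```

```text
13.4167 [588.13738318 140.99130786  67.91026909] [0.45823258 0.2163338  0.53804645]
top [643.0, -173.2, 66.4, 74.6, 8.9] [ 642.6 -177.1]
side [639.4, -180.2, 67.6, 79.3, 8.5] [ 642.4 -177.1]
top [586.8, 163.2, 65.0, 116.0, 90.0] [586.4 159.3]
side [577.2, 163.1, 62.6, 17.2, 6.5] [580.2 166.2]
```

Request:
play_rows:
  motion:
    - [[-0.1,15,0],[0,0,0]]
    - [[-0.2,30,0],[0,0,0]]
    - [[-0.2,38,0],[0,0,0]]
    - [[-0.2,38,0],[0,0,0]]
    - [[-0.2,38,0],[0,0,0]]
    - [[-0.2,38,0],[0,0,0]]
    - [[-0.2,38,0],[0,0,0]]
    - [[-0.2,38,0],[0,0,0]]
    - [[-0.1,30,0],[0,0,0]]
    - [[0,15,0],[0,0,0]]
    - [[0,4.8,5],[0,0,0]]
    - [[0,0,15],[0,0,0]]
    - [[0,0,5],[0,0,0]]
    - [[0,0,0],[0,0,0]]
  fingers: 76

```text
time_s: 14.78
eef_pos: [640.2, -175.7, 36.0]
ee_rot: [-0.001, 0.996, 0.089, -0.002]
force: [-0.2, 0.1, 0.0]
grip_width: 0.892
```

Request:
play_rows:
  motion:
    - [[2,1.8,5],[0,0,0]]
    - [[0,0,6],[0,0,0]]
    - [[0,0,4],[0,0,0]]
    - [[0,0,0],[0,0,0]]

```text
time_s: 15.12
eef_pos: [643.2, -178.7, 22.4]
ee_rot: [-0.0, 0.996, 0.088, -0.001]
force: [-0.5, -0.4, -0.4]
grip_width: 0.889
```

Request:
play_rows:
  motion:
    - [[0,0,0],[0,0,0]]
    - [[0,0,0],[0,0,0]]
    - [[0,0,0],[0,0,0]]
    - [[0,0,0],[0,0,0]]
    - [[0,0,0],[0,0,0]]
    - [[0,0,0],[0,0,0]]
    - [[0,0,0],[0,0,0]]
  fingers: 60

```text
time_s: 15.7
eef_pos: [643.8, -179.2, 23.8]
ee_rot: [0.0, 0.996, 0.088, 0.0]
force: [-1.9, 2.1, 5.3]
grip_width: 0.741
```

Request:
play_rows:
  motion:
    - [[0,0,0],[0,0,0]]
    - [[0,0,0],[0,0,0]]
    - [[0,0,1],[0,0,0]]
    - [[0,0,1],[0,0,0]]
    - [[0,0,0],[0,0,0]]
  fingers: 74

```text
time_s: 16.12
eef_pos: [643.4, -179.2, 20.9]
ee_rot: [-0.0, 0.996, 0.088, -0.0]
force: [0.0, 0.0, -0.9]
grip_width: 0.866
```

Request:
play_rows:
  motion:
    - [[0,0,0],[0,0,0]]
    - [[0,0,0],[0,0,0]]
    - [[0,0,0],[0,0,0]]
    - [[0,0,0],[0,0,0]]
    - [[0,0,0],[0,0,0]]
    - [[0,0,0],[0,0,0]]
    - [[0,0,0],[0,0,0]]
  fingers: 60

```text
time_s: 16.7
eef_pos: [643.8, -179.3, 21.6]
ee_rot: [0.0, 0.996, 0.088, 0.0]
force: [0.9, 0.8, 3.4]
grip_width: 0.747
```

Request:
play_rows:
  motion:
    - [[0,-3,-1],[0,0,0]]
    - [[0,-7,0],[0,0,0]]
    - [[-0.1,-10,0],[0,0,0]]
    - [[-0.1,-10,0],[0,0,0]]
    - [[-0.1,-10,0],[0,0,0]]
    - [[-0.1,-10,0],[0,0,0]]
    - [[-0.1,-10,0],[0,0,0]]
    - [[0,-10,0],[0,0,0]]
    - [[0,-10,0],[0,0,0]]
    - [[0,-7,0],[0,0,0]]
    - [[0,-3,0],[0,0,0]]
    - [[0,0,5],[0,0,0]]
    - [[0,0,7],[0,0,0]]
    - [[0,0,4],[0,0,0]]
    - [[0,0,2],[0,0,0]]
    - [[0,0,0.9],[0,0,0]]
    - [[0,0,0],[0,0,0]]
    - [[0,0,0],[0,0,0]]
    - [[0,0,0],[0,0,0]]

```text
time_s: 18.28
eef_pos: [627.2, -91.1, 3.6]
ee_rot: [0.0, 0.996, 0.088, -0.0]
force: [-3.7, -0.6, 3.5]
grip_width: 0.747
```

Request:
play_rows:
  motion:
    - [[0,-5,0],[0,0,0]]
    - [[0,-10,0],[0,0,0]]
    - [[0,-15,0],[0,0,0]]
    - [[0,-15,0],[0,0,0]]
    - [[0,-15,0],[0,0,0]]
    - [[0,-15,0],[0,0,0]]
    - [[0,-15,0],[0,0,0]]
    - [[0,-15,0],[0,0,0]]
    - [[0,-15,0],[0,0,0]]
    - [[0,-15,0],[0,0,0]]
    - [[0,-10,0],[0,0,0]]
    - [[0,-5,0],[0,0,0]]
    - [[0,-2,0],[0,0,0]]
    - [[0,0,0],[0,0,0]]
    - [[0,0,0],[0,0,0]]

```text
time_s: 19.53
eef_pos: [600.7, 59.6, 3.6]
ee_rot: [-0.001, 0.996, 0.088, -0.0]
force: [-0.4, 5.3, 5.7]
grip_width: 0.744
```

Request:
play_rows:
  motion:
    - [[0,-1,0],[0,0,0]]
    - [[0,-1,0],[0,0,0]]
    - [[0,-0.5,0],[0,0,0]]
    - [[0,-0.5,0],[0,0,0]]
    - [[0,0,0],[0,0,0]]

```text
time_s: 19.95
eef_pos: [600.6, 60.5, 3.6]
ee_rot: [0.001, 0.996, 0.088, 0.0]
force: [0.5, -7.7, 4.3]
grip_width: 0.749
```

Request:
play_rows:
  motion:
    - [[0,-0.5,0],[0,0,0]]
    - [[0,-0.5,0],[0,0,0]]
    - [[0,-0.5,0],[0,0,0]]
    - [[0,0,0],[0,0,0]]

```text
time_s: 20.28
eef_pos: [600.6, 60.7, 3.6]
ee_rot: [0.002, 0.996, 0.088, 0.0]
force: [1.8, -14.2, 3.5]
grip_width: 0.747
```

Request:
play_rows:
  motion:
    - [[0,0,0],[0,0,0]]
    - [[0,0,0],[0,0,0]]
    - [[0,0,-5],[0,0,0]]
    - [[0,0,-15],[0,0,0]]
    - [[0,0,-20],[0,0,0]]
    - [[0,-30,0],[0,0,0]]
    - [[0,-40,0],[0,0,0]]
    - [[0,-40,0],[0,0,0]]
    - [[0,-40,0],[0,0,0]]
    - [[0,-20,0],[0,0,0]]
  fingers: 76

```text
time_s: 21.12
eef_pos: [568.5, 235.0, 43.6]
ee_rot: [-0.001, 0.996, 0.089, -0.0]
force: [0.6, 1.4, 0.1]
grip_width: 0.891
```

```bash
python3 - <<'E'
from h import *
s=ctrl.sense(); print(s['time_s'],s['eef_pos'],s['force'])
meas_plate(24)
snap("side","d",(600,65,10),62,scale=5,marks=[rect_pts(*p,np.radians(10.05),65,75,14) for p in((587.1,138.4),(600.3,64.6))])
E
```

```text
21.1167 [568.49040123 234.96011106  43.63219143] [0.58360474 1.39149797 0.11678182]
top [645.9, -173.9, 64.1, 74.2, 10.1] [ 645.5 -177.8]
side [642.9, -180.5, 68.2, 77.8, 10.6] [ 645.9 -177.4]
```

View pics/d.png

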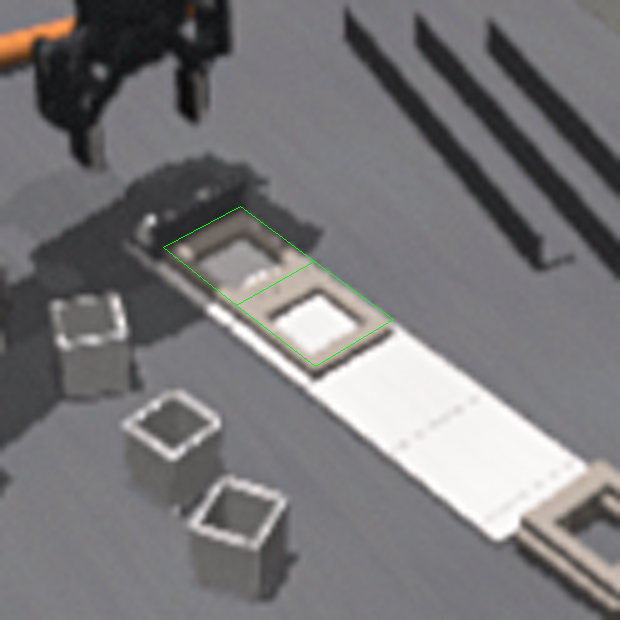

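Request:
play_rows:
  motion:
    - [[0.4,20,0],[0,0,0]]
    - [[0.4,40,0],[0,0,0]]
    - [[0.4,40,0],[0,0,0]]
    - [[0.4,40,0],[0,0,0]]
    - [[0.4,40,0],[0,0,0]]
    - [[0.4,40,0],[0,0,0]]
    - [[0.4,40,0],[0,0,0]]
    - [[0.4,40,0],[0,0,0]]
    - [[0.4,40,0],[0,0,0]]
    - [[0.4,40,0],[0,0,0]]
    - [[0.4,25,0],[0,0,0]]
    - [[0,10,0],[0,0,0]]
    - [[0,5.5,3],[0,0,0]]
    - [[0,0,7],[0,0,0]]
    - [[0,0,0],[0,0,0]]
    - [[0,0,0],[0,0,0]]
  fingers: 76

```text
time_s: 22.6
eef_pos: [647.7, -180.8, 32.7]
ee_rot: [-0.001, 0.996, 0.089, -0.001]
force: [0.5, 0.5, -0.1]
grip_width: 0.888
```

Request:
play_rows:
  motion:
    - [[-1.4,-3.5,6],[0,0,0]]
    - [[0,0,8],[0,0,0]]
    - [[0,0,4],[0,0,0]]
    - [[0,0,2],[0,0,0]]
    - [[0,0,0],[0,0,0]]
    - [[0,0,0],[0,0,0]]

```text
time_s: 23.1
eef_pos: [646.2, -179.2, 13.5]
ee_rot: [-0.0, 0.996, 0.088, 0.0]
force: [-0.6, -0.3, -0.6]
grip_width: 0.889
```

Request:
play_rows:
  motion:
    - [[0,0,0],[0,0,0]]
    - [[0,0,0],[0,0,0]]
    - [[0,0,0],[0,0,0]]
    - [[0,0,0],[0,0,0]]
    - [[0,0,0],[0,0,0]]
    - [[0,0,0],[0,0,0]]
    - [[0,0,0],[0,0,0]]
  fingers: 60

```text
time_s: 23.68
eef_pos: [646.6, -179.4, 14.2]
ee_rot: [0.0, 0.996, 0.088, 0.001]
force: [-0.1, 0.2, 6.1]
grip_width: 0.747
```

Request:
play_rows:
  motion:
    - [[0,-3,-1],[0,0,0]]
    - [[-0.4,-7,0],[0,0,0]]
    - [[-0.4,-10,0],[0,0,0]]
    - [[-0.4,-10,0],[0,0,0]]
    - [[-0.4,-10,0],[0,0,0]]
    - [[-0.4,-10,0],[0,0,0]]
    - [[-0.4,-10,0],[0,0,0]]
    - [[-0.4,-10,0],[0,0,0]]
    - [[-0.4,-10,0],[0,0,0]]
    - [[0,-7,0],[0,0,0]]
    - [[0,-3,0],[0,0,0]]
    - [[0,0,4],[0,0,0]]
    - [[0,0,4],[0,0,0]]
    - [[0,0,2],[0,0,0]]
    - [[0,0,1],[0,0,0]]
    - [[0,0,0],[0,0,0]]
    - [[0,0,0],[0,0,0]]
    - [[0,0,0],[0,0,0]]

```text
time_s: 25.18
eef_pos: [627.1, -91.5, 4.1]
ee_rot: [-0.0, 0.996, 0.088, -0.0]
force: [-5.0, 1.8, 8.3]
grip_width: 0.742
```

Request:
play_rows:
  motion:
    - [[0,-5,0],[0,0,0]]
    - [[0,-10,0],[0,0,0]]
    - [[-0.2,-15,0],[0,0,0]]
    - [[-0.2,-15,0],[0,0,0]]
    - [[0,-15,0],[0,0,0]]
    - [[0,-8,0],[0,0,0]]
    - [[0,-5,0],[0,0,0]]
    - [[0,0,0],[0,0,0]]
    - [[0,0,0],[0,0,0]]

```text
time_s: 25.93
eef_pos: [614.3, -17.7, 4.1]
ee_rot: [-0.001, 0.996, 0.088, 0.001]
force: [-0.2, 3.3, 7.9]
grip_width: 0.744
```

Request:
play_rows:
  motion:
    - [[0,-2,0],[0,0,0]]
    - [[0,-1.5,0],[0,0,0]]
    - [[0,-1,0],[0,0,0]]
    - [[0,-1,0],[0,0,0]]
    - [[0,-0.5,0],[0,0,0]]
    - [[0,0,0],[0,0,0]]

```text
time_s: 26.43
eef_pos: [613.6, -13.5, 4.1]
ee_rot: [0.001, 0.996, 0.088, 0.001]
force: [1.6, -3.8, 6.2]
grip_width: 0.741
```

Request:
play_rows:
  motion:
    - [[0,-1,0],[0,0,0]]
    - [[0,-0.5,0],[0,0,0]]
    - [[0,-0.5,0],[0,0,0]]
    - [[0,0,0],[0,0,0]]

```text
time_s: 26.77
eef_pos: [613.5, -12.7, 4.2]
ee_rot: [0.001, 0.996, 0.088, 0.001]
force: [0.9, -9.9, 3.5]
grip_width: 0.743
```

Request:
play_rows:
  motion:
    - [[0,-0.5,0],[0,0,0]]
    - [[0,-0.5,0],[0,0,0]]
    - [[0,0,0],[0,0,0]]

```text
time_s: 27.02
eef_pos: [613.7, -12.5, 4.2]
ee_rot: [0.002, 0.996, 0.088, 0.002]
force: [2.7, -13.8, 2.2]
grip_width: 0.74
```

Request:
play_rows:
  motion:
    - [[0,0,0],[0,0,0]]
    - [[0,0,0],[0,0,0]]
    - [[0,0,-5],[0,0,0]]
    - [[0,0,-15],[0,0,0]]
    - [[0,0,-20],[0,0,0]]
    - [[0,-30,0],[0,0,0]]
    - [[0,-40,0],[0,0,0]]
    - [[0,-40,0],[0,0,0]]
    - [[0,-40,0],[0,0,0]]
    - [[0,-20,0],[0,0,0]]
    - [[0,0,0],[0,0,0]]
    - [[0,0,0],[0,0,0]]
  fingers: 76

```text
time_s: 28.02
eef_pos: [582.2, 158.1, 43.6]
ee_rot: [-0.0, 0.996, 0.089, -0.0]
force: [0.7, -0.3, -0.9]
grip_width: 0.894
```

```bash
python3 - <<'E'
from h import *
s=ctrl.sense(); print(s['time_s'],s['eef_pos'],s['force'])
meas_plate(16)
E
```

```text
28.0167 [582.15165627 158.09286773  43.57120898] [ 0.65940586 -0.29607058 -0.93227346]
top [642.6, -174.7, 67.6, 74.3, 11.0] [ 642.2 -178.6]
side [637.5, -182.3, 68.1, 78.4, 10.8] [ 640.5 -179.2]
```

Request:
play_rows:
  motion:
    - [[0,20,0],[0,0,0]]
    - [[0,40,0],[0,0,0]]
    - [[0,40,0],[0,0,0]]
    - [[0,40,0],[0,0,0]]
    - [[0,40,0],[0,0,0]]
    - [[0,40,0],[0,0,0]]
    - [[0,40,0],[0,0,0]]
    - [[0,40,0],[0,0,0]]
    - [[-0.2,25,0],[0,0,0]]
    - [[0,12,0],[0,0,0]]
    - [[0,5.2,5],[0,0,0]]
    - [[0,0,10],[0,0,0]]
    - [[0,0,0],[0,0,0]]
    - [[0,0,0],[0,0,0]]
  fingers: 76

```text
time_s: 29.28
eef_pos: [641.9, -178.3, 27.4]
ee_rot: [-0.001, 0.996, 0.089, -0.001]
force: [0.0, -0.0, 0.4]
grip_width: 0.896
```

Request:
play_rows:
  motion:
    - [[-0.5,0,6],[0,0,0]]
    - [[0,0,8],[0,0,0]]
    - [[0,0,5],[0,0,0]]
    - [[0,0,2.5],[0,0,0]]
    - [[0,0,0],[0,0,0]]
    - [[0,0,0],[0,0,0]]

```text
time_s: 29.78
eef_pos: [642.0, -180.1, 6.9]
ee_rot: [-0.0, 0.996, 0.088, -0.0]
force: [-0.1, 0.5, 0.5]
grip_width: 0.886
```

Request:
play_rows:
  motion:
    - [[0,0,0],[0,0,0]]
    - [[0,0,0],[0,0,0]]
    - [[0,0,0],[0,0,0]]
    - [[0,0,0],[0,0,0]]
    - [[0,0,0],[0,0,0]]
    - [[0,0,0],[0,0,0]]
    - [[0,0,0],[0,0,0]]
  fingers: 60

```text
time_s: 30.37
eef_pos: [642.2, -180.4, 7.8]
ee_rot: [0.0, 0.996, 0.088, 0.0]
force: [-2.2, 1.1, 6.1]
grip_width: 0.741
```

Request:
play_rows:
  motion:
    - [[0,0,0],[0,0,0]]
    - [[0,0,0],[0,0,0]]
    - [[0,0,1.2],[0,0,0]]
    - [[0,0,1],[0,0,0]]
    - [[0,0,0],[0,0,0]]
  fingers: 74

```text
time_s: 30.78
eef_pos: [641.8, -180.1, 4.3]
ee_rot: [-0.0, 0.996, 0.088, -0.0]
force: [0.3, -0.1, -0.5]
grip_width: 0.866
```

Request:
play_rows:
  motion:
    - [[0,0,0],[0,0,0]]
    - [[0,0,0],[0,0,0]]
    - [[0,0,0],[0,0,0]]
    - [[0,0,0],[0,0,0]]
    - [[0,0,0],[0,0,0]]
    - [[0,0,0],[0,0,0]]
    - [[0,0,0],[0,0,0]]
  fingers: 60

```text
time_s: 31.37
eef_pos: [642.1, -180.2, 4.9]
ee_rot: [0.0, 0.996, 0.088, 0.0]
force: [0.8, 0.3, 1.7]
grip_width: 0.747
```

Request:
play_rows:
  motion:
    - [[0,-3,-0.5],[0,0,0]]
    - [[0.2,-7,0],[0,0,0]]
    - [[0.2,-10,0],[0,0,0]]
    - [[0.2,-10,0],[0,0,0]]
    - [[0.2,-10,0],[0,0,0]]
    - [[0.2,-10,0],[0,0,0]]
    - [[0.2,-10,0],[0,0,0]]
    - [[0.2,-10,0],[0,0,0]]
    - [[0.2,-8,0],[0,0,0]]
    - [[0,-5,0],[0,0,0]]
    - [[0,-3,0],[0,0,0]]
    - [[0,0,1],[0,0,0]]
    - [[0,0,1.3],[0,0,0]]
    - [[0,0,0],[0,0,0]]
    - [[0,0,0],[0,0,0]]

```text
time_s: 32.62
eef_pos: [628.5, -95.7, 2.9]
ee_rot: [0.0, 0.996, 0.088, 0.0]
force: [0.2, -0.5, -2.0]
grip_width: 0.747
```

Request:
play_rows:
  motion:
    - [[0,-3,0.6],[0,0,0]]
    - [[0,-2,0],[0,0,0]]
    - [[0,-1.5,0],[0,0,0]]
    - [[0,-1,0],[0,0,0]]
    - [[0,-1,0],[0,0,0]]
    - [[0,0,0],[0,0,0]]

```text
time_s: 33.12
eef_pos: [627.3, -86.9, 2.8]
ee_rot: [0.0, 0.996, 0.088, 0.0]
force: [1.4, -3.0, 5.3]
grip_width: 0.747
```

Request:
play_rows:
  motion:
    - [[0,-0.5,0],[0,0,0]]
    - [[0,-0.5,0],[0,0,0]]
    - [[0,-0.5,0],[0,0,0]]
    - [[0,0,0],[0,0,0]]

```text
time_s: 33.45
eef_pos: [627.2, -86.3, 2.9]
ee_rot: [0.001, 0.996, 0.088, 0.001]
force: [1.9, -6.9, 5.0]
grip_width: 0.746
```

Request:
play_rows:
  motion:
    - [[0,-0.5,0],[0,0,0]]
    - [[0,-0.5,0],[0,0,0]]
    - [[0,-0.5,0],[0,0,0]]
    - [[0,0,0],[0,0,0]]

```text
time_s: 33.78
eef_pos: [627.2, -86.0, 2.9]
ee_rot: [0.002, 0.996, 0.087, 0.001]
force: [2.5, -12.0, 2.8]
grip_width: 0.751
```

Request:
play_rows:
  motion:
    - [[0,0,0],[0,0,0]]
    - [[0,0,0],[0,0,0]]
    - [[0,0,-5],[0,0,0]]
    - [[0,0,-15],[0,0,0]]
    - [[0,0,-25],[0,0,0]]
    - [[0,0,-40],[0,0,0]]
    - [[0,20,-40],[0,0,0]]
    - [[0,40,0],[0,0,0]]
    - [[0,40,0],[0,0,0]]
    - [[0,40,0],[0,0,0]]
    - [[0,40,0],[0,0,0]]
    - [[0,30,0],[0,0,0]]
  fingers: 76

```text
time_s: 34.78
eef_pos: [662.7, -291.8, 124.5]
ee_rot: [-0.0, 0.996, 0.087, -0.0]
force: [0.6, -0.6, 0.0]
grip_width: 0.89
```

```bash
python3 - <<'E'
from h import *
s=ctrl.sense(); print(s['time_s'],s['eef_pos'],s['ee_rot'],s['force'])
a=np.radians(10.05)
P=[(587.1,138.4),(600.3,64.6),(613.4,-9.3),(626.6,-83.1)]
M=[rect_pts(*p,a,44,44,14) for p in P]+[rect_pts(*p,a,65,75,14) for p in P]
for n in("top","side"):
    sh=[m-np.r_[CORR[n],0] for m in M]
    im=snap(n,"e_"+n,(550,40,10),95,scale=4 if n=="side" else 4,marks=sh)
    # hole centroid: bright bed seen through hole at z=14-ish edges
    for p in P:
        q=np.array(p)-CORR[n]
        print(n,"outer",fit_rect(n,im,14,q,50,brown),"true guess",p)
    for c in((466,-80),(467,-4),(463,100),(428,215)):
        f=fit_rect(n,im,45,c,40,lambda r:r.min(2)>130); print(" tube",f,np.array(f[:2])+CORR[n])
a=cv2.imread("pics/e_top.png");b=cv2.imread("pics/e_side.png");print(a.shape,b.shape)
E
```

```text
34.7833 [ 662.69939744 -291.83295812  124.54451743] [-2.55497812e-04  9.96169337e-01  8.74445463e-02 -1.95164340e-04] [ 0.60954401 -0.57258832  0.04244034]
top outer [np.float64(582.8), np.float64(136.0), 88.0, 91.0, 90.0] true guess (587.1, 138.4)
top outer [np.float64(594.7), np.float64(68.2), 88.5, 100.0, 0.0] true guess (600.3, 64.6)
top outer [np.float64(613.1), np.float64(-5.5), 63.5, 112.1, 10.0] true guess (613.4, -9.3)
top outer [np.float64(625.1), np.float64(-70.8), 63.1, 95.4, 10.5] true guess (626.6, -83.1)
 tube [439.0, -72.0, 63.5, 26.5, 90.0] [438.6 -75.9]
 tube [466.7, -4.3, 80.0, 80.0, -0.0] [466.3  -8.2]
 tube [462.8, 99.7, 80.0, 80.0, 90.0] [462.4  95.8]
 tube [403.8, 189.8, 36.2, 9.7, 47.5] [403.4 185.9]
side outer [np.float64(585.5), np.float64(125.4), 68.7, 92.8, 9.3] true guess (587.1, 138.4)
side outer [np.float64(596.7), np.float64(61.2), 68.1, 113.1, 9.9] true guess (600.3, 64.6)
side outer [np.float64(609.9), np.float64(-12.6), 67.9, 113.5, 10.2] true guess (613.4, -9.3)
side outer [np.float64(621.6), np.float64(-78.5), 67.0, 97.4, 10.5] true guess (626.6, -83.1)
 tube [459.8, -64.3, 9.0, 4.0, 33.7] [462.8 -61.2]
 tube [456.2, -27.2, 5.0, 10.0, 90.0] [459.2 -24.1]
 tube [479.3, 94.7, 48.4, 14.0, 68.3] [482.3  97.8]
 tube [417.2, 188.5, 27.5, 54.0, 90.0] [420.2 191.6]
(760, 760, 3) (760, 760, 3)
```

View pics/e_top.png

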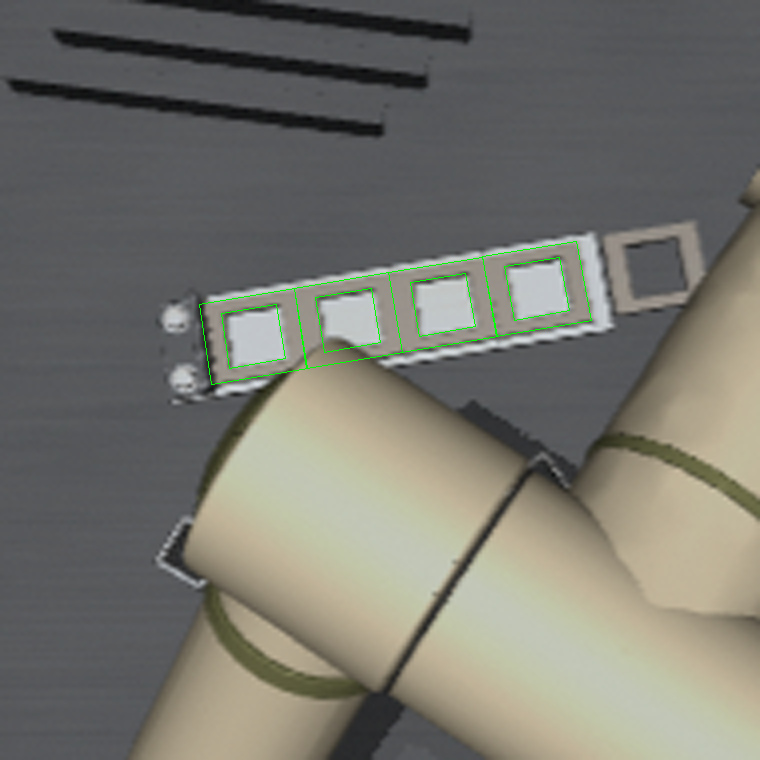

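View pics/e_side.png

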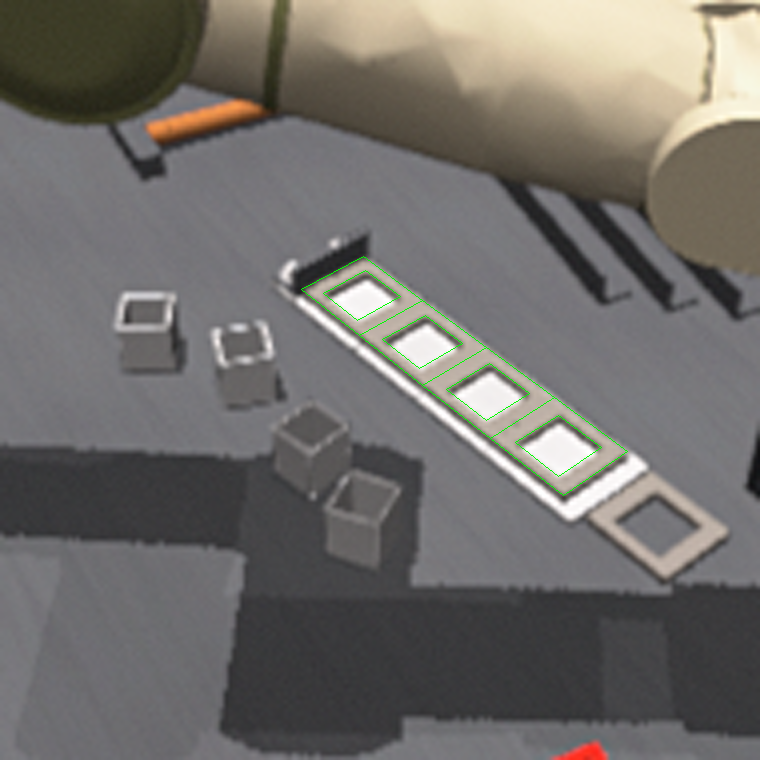

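```bash
cat >> h.py <<'E'
def sq(h,k=12):
    t=np.linspace(-h,h,k,endpoint=False); o=np.full(k,h); return np.r_[np.c_[t,-o],np.c_[o,t],np.c_[-t,o],np.c_[-o,-t]]
def fit_tube(n,im,guess,zt=45,span=14):
    g=cv2.GaussianBlur(im,(0,0),.6).mean(2).astype(np.float32)
    def samp(h,x,y,a):
        R=np.array([[np.cos(a),-np.sin(a)],[np.sin(a),np.cos(a)]]); P=sq(h)@R.T+[x,y]
        uv=proj(n,np.c_[P,np.full(len(P),zt)]).astype(np.float32); return cv2.remap(g,uv[None,:,0],uv[None,:,1],cv2.INTER_LINEAR)[0]
    def sc(x,y,a):
        r=samp(18.5,x,y,a); return r.mean()-.5*samp(14,x,y,a).mean()-.5*samp(23,x,y,a).mean()-.3*r.std()
    best=(-1e9,)
    for st,rg,ar in((3,span,np.arange(0,90,7.5)),(1,3,np.arange(-6,7,3)),(.4,.8,np.arange(-2,3,1))):
        c=guess if best[0]<-1e8 else best[1:3]; a0=0 if best[0]<-1e8 else best[3]
        for x in np.arange(c[0]-rg,c[0]+rg+.1,st):
            for y in np.arange(c[1]-rg,c[1]+rg+.1,st):
                for a in ar:
                    s=sc(x,y,np.radians(a0+a)); best=max(best,(s,x,y,a0+a))
    return np.round([best[1]+CORR[n][0],best[2]+CORR[n][1],best[3],best[0]],1)
def holes(n,im,P):
    for p in P: 
        f=fit_rect(n,im,10,np.array(p)-CORR[n],27,lambda r:(r.min(2)>175)); print(n,"hole",f[2:],np.round(np.array(f[:2])+CORR[n],1),p)
P=[(587.1,138.4),(600.3,64.6),(613.4,-9.3),(626.6,-83.1)]
T=[(466,-82),(467,-5),(464,98),(430,215)]
E
python3 - <<'E'
from h import *
for n in("top","side"):
    im0=cv2.imread(f"pics/{n}0.png")[:,:,::-1]; im=ctrl.capture(n)
    holes(n,im,P)
    for t in T: print(n,fit_tube(n,im0,t),fit_tube(n,im,t))
E
```

```text
top hole [41.8, 42.1, 8.8] [586.7 135.4] (587.1, 138.4)
top hole [41.0, 43.4, 10.1] [600.1  62.1] (600.3, 64.6)
top hole [41.1, 43.6, 10.1] [612.9 -11.3] (613.4, -9.3)
top hole [42.0, 42.2, 11.3] [626.2 -85. ] (626.6, -83.1)Traceback (most recent call last):
  File "<stdin>", line 5, in <module>
  File "h.py", line 53, in fit_tube
    s=sc(x,y,np.radians(a0+a)); best=max(best,(s,x,y,a0+a))
  File "h.py", line 46, in sc
    r=samp(18.5,x,y,a); return r.mean()-.5*samp(14,x,y,a).mean()-.5*samp(23,x,y,a).mean()-.3*r.std()
  File "h.py", line 44, in samp
    uv=proj(n,np.c_[P,np.full(len(P),zt)]).astype(np.float32); return cv2.remap(g,uv[None,:,0],uv[None,:,1],cv2.INTER_LINEAR)[0]
       ~~~~^^^^^^^^^^^^^^^^^^^^^^^^^^^^^^^
  File "h.py", line 4, in proj
    c=ctrl.get_calibration(n); q=np.asarray(P,float)@c["R"].T+c["t"]; q=q@c["K"].T; return q[:,:2]/q[:,2:]
ValueError: time passes only in moves, steps and waits
```

```bash
sed -i 's/c=ctrl.get_calibration(n); /c=CAL[n]; /; s/^import numpy as np, cv2/import numpy as np, cv2\nCAL={n:ctrl.get_calibration(n) for n in("top","side")}/' h.py
python3 - <<'E'
from h import *
print(ctrl.sense()['time_s'])
for n in("top","side"):
    im0=cv2.imread(f"pics/{n}0.png")[:,:,::-1]; im=ctrl.capture(n)
    if n=="side": holes(n,im,P)
    for t in T: print(n,fit_tube(n,im0,t),fit_tube(n,im,t))
E
```

```text
34.9333
top [466.2 -82.5  36.5  35.8] [ 4.666e+02 -8.190e+01  3.450e+01 -2.000e-01]
top [467.2  -3.3  16.   41.4] [448.8 -21.5  59.    2.9]
top [465.2 101.5  73.   43.5] [ 4.746e+02  1.055e+02  4.550e+01 -1.000e-01]
top [428.2 217.1  63.   44.6] [436.6 205.5  61.    4. ]
side hole [43.8, 42.4, 9.5] [585.9 133.5] (587.1, 138.4)
side hole [44.7, 42.6, 9.7] [598.3  60.5] (600.3, 64.6)
side hole [43.9, 42.5, 9.7] [611.6 -12.7] (613.4, -9.3)
side hole [43.3, 43.5, 10.8] [625.3 -86.5] (626.6, -83.1)
side [466.4 -80.9  36.5  42.3] [466.  -81.5  36.5  16.7]
side [468.   -2.5  15.   36.3] [468.4  -2.5  16.   11.3]
side [466.  102.1  73.   28.5] [466.  102.1  73.   28.6]
side [429.  218.1  62.   24.8] [429.6 232.1  84.5   0. ]
```

Request:
play_rows:
  motion:
    - [[-10,-15.4,0],[0,0,0]]
    - [[-20,-30.7,0],[0,0,0]]
    - [[-22,-33.8,0],[0,0,0]]
    - [[-22,-33.8,0],[0,0,0]]
    - [[-22,-33.8,0],[0,0,0]]
    - [[-22,-33.8,0],[0,0,0]]
    - [[-22,-33.8,0],[0,0,0]]
    - [[-16.8,-26.1,0],[0,0,0]]
    - [[0,0,0],[0,0,7]]
    - [[0,0,6],[0,0,7]]
    - [[0,0,7],[0,0,7]]
    - [[0,0,8],[0,0,7]]
    - [[0,0,8],[0,0,7]]
    - [[0,0,8],[0,0,7]]
    - [[0,0,8],[0,0,7]]
    - [[0,0,7],[0,0,7]]
    - [[0,0,6],[0,0,7.2]]
    - [[0,0,0],[0,0,0]]
    - [[0,0,0],[0,0,0]]
  fingers: 62

```text
time_s: 36.62
eef_pos: [466.1, -78.3, 67.0]
ee_rot: [-0.0, 0.896, -0.444, -0.0]
force: [0.8, 0.4, 0.3]
grip_width: 0.723
```

```bash
cat >> h.py <<'E'
def where(target,yaw):
    s=ctrl.sense(); q=s['ee_rot']; p=s['eef_pos']; y=2*np.degrees(np.arctan2(q[2],q[1])); a=np.radians(y)
    d=np.array(target)-p[:len(target)]; c,sn=np.cos(a),np.sin(a)
    print("t",s['time_s'],"pos",p.round(1),"yaw",round(y,1),"tool dx,dy",np.round([c*d[0]+sn*d[1],sn*d[0]-c*d[1]],1),"turn",round((y-yaw+180)%360-180,1),"j6",s['joints'][5].round(2),"F",s['force'].round(1),"w",round(s['grip_width']*85.4,1))
E
python3 - <<'E'
from h import *
where((466.4,-81.5),-53.5)
E
```

```text
t 36.6167 pos [466.1 -78.3  67. ] yaw -52.8 tool dx,dy [2.7 1.7] turn 0.7 j6 0.51 F [0.8 0.4 0.3] w 61.7
```

Request:
play_rows:
  motion:
    - [[2.7,1.7,0],[0,0,0.7]]
    - [[0,0,10],[0,0,0]]
    - [[0,0,15],[0,0,0]]
    - [[0,0,15],[0,0,0]]
    - [[0,0,6],[0,0,0]]
    - [[0,0,0],[0,0,0]]

```text
time_s: 37.12
eef_pos: [465.8, -82.2, 19.4]
ee_rot: [0.0, 0.892, -0.452, -0.001]
force: [-0.3, -0.3, -0.0]
grip_width: 0.724
```

Request:
play_rows:
  motion:
    - [[0,0,0],[0,0,0]]
    - [[0,0,0],[0,0,0]]
    - [[0,0,0],[0,0,0]]
    - [[0,0,0],[0,0,0]]
    - [[0,0,0],[0,0,0]]
    - [[0,0,0],[0,0,0]]
    - [[0,0,0],[0,0,0]]
    - [[0,0,0],[0,0,0]]
    - [[0,0,0],[0,0,0]]
  fingers: 34
  squeeze: 25

```text
time_s: 37.87
eef_pos: [467.0, -82.7, 21.3]
ee_rot: [-0.0, 0.892, -0.452, 0.001]
force: [-1.4, -0.0, 5.8]
grip_width: 0.464
```

Request:
play_rows:
  motion:
    - [[0,0,0],[0,0,0]]
    - [[0,0,0],[0,0,0]]
    - [[0,0,-12],[0,0,0]]
    - [[0,0,-20],[0,0,0]]
    - [[0,0,-4],[0,0,-6]]
    - [[0,0,0],[0,0,-7]]
    - [[0,0,0],[0,0,-7]]
    - [[0,0,0],[0,0,-7]]
    - [[0,0,0],[0,0,-7]]
    - [[0,0,0],[0,0,-7]]
    - [[0,0,0],[0,0,-7]]
    - [[0,0,0],[0,0,-7]]
    - [[0,0,0],[0,0,-7]]
    - [[0,0,0],[0,0,-7]]
    - [[0,0,0],[0,0,-7]]
    - [[0,0,0],[0,0,-7]]
    - [[0,0,0],[0,0,-7]]
    - [[0,0,10],[0,0,0]]
    - [[0,0,18],[0,0,0]]
    - [[0,0,8],[0,0,0]]
  fingers: 62

```text
time_s: 39.53
eef_pos: [465.7, -82.2, 18.7]
ee_rot: [-0.001, 0.951, 0.309, -0.001]
force: [0.9, -0.0, -0.3]
grip_width: 0.731
```

Request:
play_rows:
  motion:
    - [[0,0,0],[0,0,0]]
    - [[0,0,0],[0,0,0]]
    - [[0,0,0],[0,0,0]]
    - [[0,0,0],[0,0,0]]
    - [[0,0,0],[0,0,0]]
    - [[0,0,0],[0,0,0]]
    - [[0,0,0],[0,0,0]]
    - [[0,0,0],[0,0,0]]
    - [[0,0,0],[0,0,0]]
  fingers: 34
  squeeze: 40

```text
time_s: 40.28
eef_pos: [466.6, -82.5, 20.7]
ee_rot: [0.0, 0.95, 0.311, 0.0]
force: [0.2, -0.7, -1.2]
grip_width: 0.461
```

```bash
python3 - <<'E'
from h import *
where((627.0,-85.6),10.05)
E
```

```text
t 40.2833 pos [466.6 -82.5  20.7] yaw 36.2 tool dx,dy [127.5  97.3] turn 26.2 j6 -1.06 F [ 0.2 -0.7 -1.2] w 39.4
```

Request:
play_rows:
  motion:
    - [[0,0,-10],[0,0,0]]
    - [[0,0,-18],[0,0,0]]
    - [[10,7.6,-12],[0,0,0]]
    - [[22,16.8,0],[0,0,0]]
    - [[29,22.1,0],[0,0,0]]
    - [[29,22.1,0],[0,0,0]]
    - [[22,16.8,0],[0,0,0]]
    - [[15.5,11.9,0],[0,0,0]]
    - [[0,0,0],[0,0,6.5]]
    - [[0,0,0],[0,0,6.5]]
    - [[0,0,0],[0,0,6.5]]
    - [[0,0,0],[0,0,6.7]]
    - [[0,0,0],[0,0,0]]
    - [[0,0,0],[0,0,0]]

```text
time_s: 41.45
eef_pos: [627.0, -85.7, 61.2]
ee_rot: [0.0, 0.996, 0.089, 0.0]
force: [-0.5, 0.4, -0.2]
grip_width: 0.462
```

```bash
python3 - <<'E'
from h import *
where((627.0,-85.6),10.05)
E
```

```text
t 41.45 pos [627.  -85.7  61.2] yaw 10.2 tool dx,dy [ 0.  -0.1] turn 0.2 j6 -0.5 F [-0.5  0.4 -0.2] w 39.5
```

Request:
play_rows:
  motion:
    - [[0,0,10],[0,0,0]]
    - [[0,0,10],[0,0,0]]
    - [[0,0,4],[0,0,0]]
    - [[0,0,1.5],[0,0,0]]
    - [[0,0,1.5],[0,0,0]]
    - [[0,0,1],[0,0,0]]
    - [[0,0,0],[0,0,0]]

```text
time_s: 42.03
eef_pos: [627.0, -85.6, 32.6]
ee_rot: [-0.0, 0.996, 0.088, 0.0]
force: [-0.4, 0.5, -1.7]
grip_width: 0.461
```

Request:
play_rows:
  motion:
    - [[0,0,2],[0,0,0]]
    - [[0,0,2],[0,0,0]]
    - [[0,0,1],[0,0,0]]
    - [[0,0,1],[0,0,0]]
    - [[0,0,0],[0,0,0]]

```text
time_s: 42.45
eef_pos: [627.0, -85.7, 26.5]
ee_rot: [0.0, 0.996, 0.087, -0.0]
force: [-0.3, 1.2, -1.9]
grip_width: 0.464
```

Request:
play_rows:
  motion:
    - [[0,0,0],[0,0,0]]
    - [[0,0,0],[0,0,0]]
    - [[0,0,0],[0,0,0]]
    - [[0,0,-10],[0,0,0]]
    - [[0,0,-20],[0,0,0]]
    - [[0,0,-20],[0,0,0]]
    - [[0,0,0],[0,0,7]]
    - [[0,0,0],[0,0,7]]
    - [[0,0,0],[0,0,7]]
    - [[0,0,0],[0,0,7]]
    - [[0,0,0],[0,0,7]]
    - [[0,0,0],[0,0,7]]
    - [[0,0,0],[0,0,7]]
    - [[0,0,0],[0,0,7]]
    - [[0,0,0],[0,0,7]]
    - [[0,0,0],[0,0,7]]
    - [[0,0,0],[0,0,7]]
    - [[0,0,0],[0,0,7.5]]
    - [[0,0,0],[0,0,0]]
  fingers: 62

```text
time_s: 44.03
eef_pos: [627.2, -85.8, 77.6]
ee_rot: [-0.0, 0.797, -0.605, 0.001]
force: [0.2, -0.1, 0.9]
grip_width: 0.721
```

```bash
python3 - <<'E'
from h import *
for n in("side","top"):
    im=ctrl.capture(n); cv2.imwrite(f"pics/f_{n}.png",im[:,:,::-1])
    for t in T[1:]: print(n,fit_tube(n,im,t))
    print("seated",fit_tube(n,im,(627,-85.6),51,8))
where((467.8,-2.7),-74.5)
E
```

```text
side [467.6  -2.5  16.   20. ]
side [466.  102.1  73.   15.8]
side [4.296e+02 2.349e+02 8.100e+01 1.000e-01]
seated [627.6 -87.5  10.5   6.3]
top [456.2  -4.1  73.    4.9]
top [465.  101.1  74.   25.8]
top [428.6 210.1  56.    0.7]
seated [ 6.344e+02 -7.870e+01  6.800e+01  5.000e-01]
t 44.1333 pos [627.1 -85.7  77.3] yaw -73.9 tool dx,dy [-124.   130.1] turn 0.6 j6 0.97 F [-0.1 -0.3 -1.4] w 62.2
```

Request:
play_rows:
  motion:
    - [[-12,12.6,0],[0,0,0.6]]
    - [[-24,25.2,0],[0,0,0]]
    - [[-27,28.3,0],[0,0,0]]
    - [[-27,28.3,0],[0,0,0]]
    - [[-22,23.1,0],[0,0,0]]
    - [[-12,12.6,5],[0,0,0]]
    - [[0,0,8],[0,0,0]]
    - [[0,0,0],[0,0,0]]
    - [[0,0,0],[0,0,0]]

```text
time_s: 44.88
eef_pos: [469.6, -0.9, 63.8]
ee_rot: [-0.0, 0.795, -0.606, 0.0]
force: [-0.6, 1.0, 0.3]
grip_width: 0.727
```

```bash
python3 - <<'E'
from h import *
where((467.6,-2.6),-74.2)
for n in("side","top"):
    im=ctrl.capture(n)
    print(n,fit_tube(n,im,T[3],45,45))
E
```

```text
t 44.8833 pos [469.6  -0.9  63.8] yaw -74.6 tool dx,dy [1.1 2.4] turn -0.4 j6 1.05 F [-0.6  1.   0.3] w 62.1
side [417.4 173.5  60.   32.5]
top [417.6 173.7  60.   43.9]
```

Request:
play_rows:
  motion:
    - [[1.1,2.4,4],[0,0,-0.4]]
    - [[0,0,12],[0,0,0]]
    - [[0,0,15],[0,0,0]]
    - [[0,0,10],[0,0,0]]
    - [[0,0,3.5],[0,0,0]]
    - [[0,0,0],[0,0,0]]

```text
time_s: 45.48
eef_pos: [466.4, -2.2, 18.4]
ee_rot: [0.0, 0.797, -0.604, -0.001]
force: [-0.8, 0.3, 0.7]
grip_width: 0.725
```

Request:
play_rows:
  motion:
    - [[0,0,0],[0,0,0]]
    - [[0,0,0],[0,0,0]]
    - [[0,0,0],[0,0,0]]
    - [[0,0,0],[0,0,0]]
    - [[0,0,0],[0,0,0]]
    - [[0,0,0],[0,0,0]]
    - [[0,0,0],[0,0,0]]
    - [[0,0,0],[0,0,0]]
    - [[0,0,0],[0,0,0]]
  fingers: 34
  squeeze: 25

```text
time_s: 46.23
eef_pos: [467.2, -2.3, 19.8]
ee_rot: [-0.0, 0.797, -0.604, 0.001]
force: [-0.8, 0.3, 6.5]
grip_width: 0.466
```

Request:
play_rows:
  motion:
    - [[0,0,0],[0,0,0]]
    - [[0,0,0],[0,0,0]]
    - [[0,0,-12],[0,0,0]]
    - [[0,0,-20],[0,0,0]]
    - [[0,0,-4],[0,0,-6]]
    - [[0,0,0],[0,0,-7]]
    - [[0,0,0],[0,0,-7]]
    - [[0,0,0],[0,0,-7]]
    - [[0,0,0],[0,0,-7]]
    - [[0,0,0],[0,0,-7]]
    - [[0,0,0],[0,0,-7]]
    - [[0,0,0],[0,0,-7]]
    - [[0,0,0],[0,0,-7]]
    - [[0,0,0],[0,0,-7]]
    - [[0,0,0],[0,0,-7]]
    - [[0,0,0],[0,0,-7]]
    - [[0,0,0],[0,0,-7]]
    - [[0,0,10],[0,0,0]]
    - [[0,0,18],[0,0,0]]
    - [[0,0,8],[0,0,0]]
  fingers: 62

```text
time_s: 47.9
eef_pos: [465.7, -1.9, 17.1]
ee_rot: [-0.0, 0.991, 0.134, -0.001]
force: [-0.1, 0.4, 0.8]
grip_width: 0.729
```

Request:
play_rows:
  motion:
    - [[0,0,0],[0,0,0]]
    - [[0,0,0],[0,0,0]]
    - [[0,0,0],[0,0,0]]
    - [[0,0,0],[0,0,0]]
    - [[0,0,0],[0,0,0]]
    - [[0,0,0],[0,0,0]]
    - [[0,0,0],[0,0,0]]
    - [[0,0,0],[0,0,0]]
    - [[0,0,0],[0,0,0]]
  fingers: 34
  squeeze: 40

```text
time_s: 48.65
eef_pos: [466.7, -2.1, 19.2]
ee_rot: [0.0, 0.991, 0.136, 0.0]
force: [-0.3, 0.2, -0.9]
grip_width: 0.461
```

```bash
python3 - <<'E'
from h import *
where((613.8,-11.8),10.05)
E
```

```text
t 48.65 pos [466.7  -2.1  19.2] yaw 15.7 tool dx,dy [139.  49.] turn 5.6 j6 -0.53 F [-0.3  0.2 -0.9] w 39.4
```

Request:
play_rows:
  motion:
    - [[0,0,-10],[0,0,0]]
    - [[0,0,-18],[0,0,0]]
    - [[10,3.5,-12],[0,0,0]]
    - [[25,8.8,0],[0,0,0]]
    - [[33,11.6,0],[0,0,0]]
    - [[33,11.6,0],[0,0,0]]
    - [[25,8.8,0],[0,0,0]]
    - [[13,4.7,0],[0,0,0]]
    - [[0,0,0],[0,0,5.6]]
    - [[0,0,0],[0,0,0]]
    - [[0,0,0],[0,0,0]]

```text
time_s: 49.57
eef_pos: [613.5, -11.7, 59.5]
ee_rot: [-0.0, 0.996, 0.089, -0.0]
force: [-0.0, 0.9, -2.3]
grip_width: 0.46
```

```bash
python3 - <<'E'
from h import *
where((613.8,-11.8),10.05)
E
```

```text
t 49.5667 pos [613.5 -11.7  59.5] yaw 10.2 tool dx,dy [0.3 0.1] turn 0.2 j6 -0.39 F [-0.   0.9 -2.3] w 39.3
```

Request:
play_rows:
  motion:
    - [[0.3,0,10],[0,0,0]]
    - [[0,0,10],[0,0,0]]
    - [[0,0,4],[0,0,0]]
    - [[0,0,1.5],[0,0,0]]
    - [[0,0,1.5],[0,0,0]]
    - [[0,0,1.5],[0,0,0]]
    - [[0,0,0],[0,0,0]]

```text
time_s: 50.15
eef_pos: [614.1, -11.6, 30.6]
ee_rot: [-0.0, 0.996, 0.088, -0.0]
force: [-1.1, 1.4, -2.0]
grip_width: 0.462
```

Request:
play_rows:
  motion:
    - [[0,0,1],[0,0,0]]
    - [[0,0,1],[0,0,0]]
    - [[0,0,0],[0,0,0]]

```text
time_s: 50.4
eef_pos: [614.2, -11.7, 28.7]
ee_rot: [0.0, 0.996, 0.088, 0.0]
force: [0.1, 1.1, -1.6]
grip_width: 0.46
```

Request:
play_rows:
  motion:
    - [[0,0,1.5],[0,0,0]]
    - [[0,0,1.2],[0,0,0]]
    - [[0,0,0.8],[0,0,0]]
    - [[0,0,0],[0,0,0]]

```text
time_s: 50.73
eef_pos: [614.0, -11.8, 24.9]
ee_rot: [0.0, 0.996, 0.088, -0.0]
force: [-0.2, 1.1, -1.9]
grip_width: 0.464
```

Request:
play_rows:
  motion:
    - [[0,0,0],[0,0,0]]
    - [[0,0,0],[0,0,0]]
    - [[0,0,0],[0,0,0]]
    - [[0,0,-10],[0,0,0]]
    - [[0,0,-20],[0,0,0]]
    - [[0,0,-20],[0,0,0]]
    - [[0,0,0],[0,0,-7]]
    - [[0,0,0],[0,0,-7]]
    - [[0,0,0],[0,0,-7]]
    - [[0,0,0],[0,0,-7]]
    - [[0,0,0],[0,0,-7]]
    - [[0,0,0],[0,0,-7]]
    - [[0,0,0],[0,0,-7]]
    - [[0,0,0],[0,0,-7]]
    - [[0,0,0],[0,0,-7]]
    - [[0,0,0],[0,0,0]]
  fingers: 62

```text
time_s: 52.07
eef_pos: [614.3, -11.9, 76.1]
ee_rot: [0.0, 0.802, 0.597, 0.0]
force: [0.5, -0.6, 0.3]
grip_width: 0.723
```

```bash
python3 - <<'E'
from h import *
where((465.8,102),73)
im=ctrl.capture("side"); print(fit_tube("side",im,(614,-12),51,8),fit_tube("side",im,(627,-85.6),51,8),fit_tube("side",im,T[2]))
E
```

```text
t 52.0667 pos [614.3 -11.9  76.1] yaw 73.3 tool dx,dy [  66.4 -174.9] turn 0.3 j6 -1.49 F [ 0.5 -0.6  0.3] w 61.7
[622.4 -11.5  60.   -0.9] [627.  -87.5   9.5  13.7] [466.  102.1  73.   29.7]
```

Request:
play_rows:
  motion:
    - [[5,-13,0],[0,0,0.3]]
    - [[11,-29,0],[0,0,0]]
    - [[13,-35,0],[0,0,0]]
    - [[13,-35,0],[0,0,0]]
    - [[13,-35,0],[0,0,0]]
    - [[8.4,-20.9,0],[0,0,0]]
    - [[3,-7,5],[0,0,0]]
    - [[0,0,8],[0,0,0]]
    - [[0,0,0],[0,0,0]]
    - [[0,0,0],[0,0,0]]

```text
time_s: 52.95
eef_pos: [467.6, 102.7, 61.7]
ee_rot: [-0.0, 0.806, 0.592, -0.0]
force: [0.5, -0.2, 0.2]
grip_width: 0.725
```

```bash
python3 - <<'E'
from h import *
where((465.8,102),73)
E
```

```text
t 52.95 pos [467.6 102.7  61.7] yaw 72.6 tool dx,dy [-1.2 -1.5] turn -0.4 j6 -1.3 F [ 0.5 -0.2  0.2] w 61.9
```

Second part of the grip: close, release, turn +90, close again.

Request:
play_rows:
  motion:
    - [[-1.2,-1.5,4],[0,0,-0.4]]
    - [[0,0,12],[0,0,0]]
    - [[0,0,15],[0,0,0]]
    - [[0,0,8],[0,0,0]]
    - [[0,0,2],[0,0,0]]
    - [[0,0,0],[0,0,0]]

```text
time_s: 53.45
eef_pos: [464.9, 102.4, 20.8]
ee_rot: [-0.0, 0.803, 0.596, -0.0]
force: [0.2, 0.1, -0.7]
grip_width: 0.725
```

Request:
play_rows:
  motion:
    - [[0,0,0],[0,0,0]]
    - [[0,0,0],[0,0,0]]
    - [[0,0,0],[0,0,0]]
    - [[0,0,0],[0,0,0]]
    - [[0,0,0],[0,0,0]]
    - [[0,0,0],[0,0,0]]
    - [[0,0,0],[0,0,0]]
    - [[0,0,0],[0,0,0]]
    - [[0,0,0],[0,0,0]]
  fingers: 34
  squeeze: 25

```text
time_s: 54.2
eef_pos: [465.4, 102.7, 21.9]
ee_rot: [0.001, 0.803, 0.596, 0.001]
force: [-0.0, -0.2, 6.0]
grip_width: 0.468
```

Request:
play_rows:
  motion:
    - [[0,0,0],[0,0,0]]
    - [[0,0,0],[0,0,0]]
    - [[0,0,-12],[0,0,0]]
    - [[0,0,-20],[0,0,0]]
    - [[0,0,-4],[0,0,6]]
    - [[0,0,0],[0,0,7]]
    - [[0,0,0],[0,0,7]]
    - [[0,0,0],[0,0,7]]
    - [[0,0,0],[0,0,7]]
    - [[0,0,0],[0,0,7]]
    - [[0,0,0],[0,0,7]]
    - [[0,0,0],[0,0,7]]
    - [[0,0,0],[0,0,7]]
    - [[0,0,0],[0,0,7]]
    - [[0,0,0],[0,0,7]]
    - [[0,0,0],[0,0,7]]
    - [[0,0,0],[0,0,7]]
    - [[0,0,10],[0,0,0]]
    - [[0,0,18],[0,0,0]]
    - [[0,0,7],[0,0,0]]
  fingers: 62

```text
time_s: 55.87
eef_pos: [463.7, 102.7, 20.0]
ee_rot: [0.0, 0.989, -0.145, -0.001]
force: [-0.2, -0.1, -0.9]
grip_width: 0.722
```

Request:
play_rows:
  motion:
    - [[0,0,0],[0,0,0]]
    - [[0,0,0],[0,0,0]]
    - [[0,0,0],[0,0,0]]
    - [[0,0,0],[0,0,0]]
    - [[0,0,0],[0,0,0]]
    - [[0,0,0],[0,0,0]]
    - [[0,0,0],[0,0,0]]
    - [[0,0,0],[0,0,0]]
    - [[0,0,0],[0,0,0]]
  fingers: 34
  squeeze: 40

```text
time_s: 56.62
eef_pos: [464.9, 102.7, 22.2]
ee_rot: [-0.0, 0.989, -0.146, 0.0]
force: [0.4, -0.5, -1.8]
grip_width: 0.462
```

```bash
python3 - <<'E'
from h import *
where((600.7,62.1),10.05)
E
```

```text
t 56.6167 pos [464.9 102.7  22.2] yaw -16.8 tool dx,dy [141.8  -0.4] turn -26.9 j6 0.26 F [ 0.4 -0.5 -1.8] w 39.5
```

Request:
play_rows:
  motion:
    - [[0,0,-10],[0,0,0]]
    - [[0,0,-18],[0,0,0]]
    - [[10,0,-12],[0,0,0]]
    - [[25,0,0],[0,0,0]]
    - [[34,0,0],[0,0,0]]
    - [[34,0,0],[0,0,0]]
    - [[25,0,0],[0,0,0]]
    - [[13.8,-0.4,0],[0,0,0]]
    - [[0,0,0],[0,0,-6.7]]
    - [[0,0,0],[0,0,-6.7]]
    - [[0,0,0],[0,0,-6.7]]
    - [[0,0,0],[0,0,-6.8]]
    - [[0,0,0],[0,0,0]]
    - [[0,0,0],[0,0,0]]

```text
time_s: 57.78
eef_pos: [600.8, 62.1, 62.7]
ee_rot: [0.0, 0.996, 0.086, 0.0]
force: [-0.8, -0.1, -1.8]
grip_width: 0.458
```

```bash
python3 - <<'E'
from h import *
where((600.7,62.1),10.05)
E
```

```text
t 57.7833 pos [600.8  62.1  62.7] yaw 9.9 tool dx,dy [-0.1 -0. ] turn -0.2 j6 -0.26 F [-0.8 -0.1 -1.8] w 39.1
```

Bottom at 40.5; lower to about 11.

Request:
play_rows:
  motion:
    - [[0,0,10],[0,0,0]]
    - [[0,0,10],[0,0,0]]
    - [[0,0,4],[0,0,0]]
    - [[0,0,1.5],[0,0,0]]
    - [[0,0,1.5],[0,0,0]]
    - [[0,0,1.5],[0,0,0]]
    - [[0,0,1],[0,0,0]]
    - [[0,0,0],[0,0,0]]

```text
time_s: 58.45
eef_pos: [600.7, 62.1, 32.7]
ee_rot: [-0.0, 0.996, 0.088, 0.0]
force: [-0.0, 0.2, -2.0]
grip_width: 0.456
```

Request:
play_rows:
  motion:
    - [[0,0,1.5],[0,0,0]]
    - [[0,0,1.5],[0,0,0]]
    - [[0,0,1.2],[0,0,0]]
    - [[0,0,0.3],[0,0,0]]
    - [[0,0,0],[0,0,0]]

```text
time_s: 58.87
eef_pos: [600.6, 62.1, 28.1]
ee_rot: [-0.0, 0.996, 0.088, -0.0]
force: [-0.0, 0.0, -2.3]
grip_width: 0.462
```

Request:
play_rows:
  motion:
    - [[0,0,0],[0,0,0]]
    - [[0,0,0],[0,0,0]]
    - [[0,0,0],[0,0,0]]
    - [[0,0,-10],[0,0,0]]
    - [[0,0,-20],[0,0,0]]
    - [[0,0,-20],[0,0,0]]
    - [[0,0,0],[0,0,-7]]
    - [[0,0,0],[0,0,-7]]
    - [[0,0,0],[0,0,-7]]
    - [[0,0,0],[0,0,-7]]
    - [[0,0,0],[0,0,-7]]
    - [[0,0,0],[0,0,-7]]
    - [[0,0,0],[0,0,-7]]
    - [[0,0,0],[0,0,-1]]
    - [[0,0,0],[0,0,0]]
    - [[0,0,0],[0,0,0]]
  fingers: 62

```text
time_s: 60.2
eef_pos: [600.8, 62.0, 78.6]
ee_rot: [0.0, 0.867, 0.499, 0.0]
force: [0.2, 0.8, 0.4]
grip_width: 0.728
```

```bash
python3 - <<'E'
from h import *
where((417.5,173.6),60)
for n in("side","top"):
    im=ctrl.capture(n); print(n,fit_tube(n,im,(419,174),45,24))
E
```

```text
t 60.2 pos [600.8  62.   78.6] yaw 59.9 tool dx,dy [   4.5 -214.6] turn -0.1 j6 -1.14 F [0.2 0.8 0.4] w 62.2
side [417.  173.5  59.   25. ]
top [403.6 161.1  80.5   4.3]
```

Request:
play_rows:
  motion:
    - [[0.5,-15,0],[0,0,0]]
    - [[0.6,-30,0],[0,0,0]]
    - [[0.7,-37,0],[0,0,0]]
    - [[0.7,-37,0],[0,0,0]]
    - [[0.7,-37,0],[0,0,0]]
    - [[0.7,-33,0],[0,0,0]]
    - [[0.6,-18,0],[0,0,0]]
    - [[0,-7.6,5],[0,0,0]]
    - [[0,0,10],[0,0,0]]
    - [[0,0,0],[0,0,0]]
    - [[0,0,0],[0,0,0]]

```text
time_s: 61.22
eef_pos: [417.5, 172.7, 62.9]
ee_rot: [-0.0, 0.866, 0.5, -0.0]
force: [-0.7, -0.4, 0.2]
grip_width: 0.723
```

```bash
python3 - <<'E'
from h import *
where((417.4,173.6),59.7)
E
```

```text
t 61.2167 pos [417.5 172.7  62.9] yaw 60.0 tool dx,dy [ 0.7 -0.5] turn 0.3 j6 -0.92 F [-0.7 -0.4  0.2] w 61.8
```

Request:
play_rows:
  motion:
    - [[0.7,-0.5,4],[0,0,0.3]]
    - [[0,0,12],[0,0,0]]
    - [[0,0,15],[0,0,0]]
    - [[0,0,8],[0,0,0]]
    - [[0,0,2.5],[0,0,0]]
    - [[0,0,0],[0,0,0]]

```text
time_s: 61.72
eef_pos: [416.9, 173.7, 21.3]
ee_rot: [-0.0, 0.867, 0.498, -0.0]
force: [0.3, -0.7, 0.4]
grip_width: 0.723
```

Request:
play_rows:
  motion:
    - [[0,0,0],[0,0,0]]
    - [[0,0,0],[0,0,0]]
    - [[0,0,0],[0,0,0]]
    - [[0,0,0],[0,0,0]]
    - [[0,0,0],[0,0,0]]
    - [[0,0,0],[0,0,0]]
    - [[0,0,0],[0,0,0]]
    - [[0,0,0],[0,0,0]]
    - [[0,0,0],[0,0,0]]
  fingers: 34
  squeeze: 25

```text
time_s: 62.47
eef_pos: [417.5, 174.0, 22.4]
ee_rot: [0.0, 0.867, 0.498, 0.001]
force: [0.2, -0.2, 7.5]
grip_width: 0.463
```

Request:
play_rows:
  motion:
    - [[0,0,0],[0,0,0]]
    - [[0,0,0],[0,0,0]]
    - [[0,0,-12],[0,0,0]]
    - [[0,0,-20],[0,0,0]]
    - [[0,0,-4],[0,0,6]]
    - [[0,0,0],[0,0,7]]
    - [[0,0,0],[0,0,7]]
    - [[0,0,0],[0,0,7]]
    - [[0,0,0],[0,0,7]]
    - [[0,0,0],[0,0,7]]
    - [[0,0,0],[0,0,7]]
    - [[0,0,0],[0,0,7]]
    - [[0,0,0],[0,0,7]]
    - [[0,0,0],[0,0,7]]
    - [[0,0,0],[0,0,7]]
    - [[0,0,0],[0,0,7]]
    - [[0,0,0],[0,0,7]]
    - [[0,0,10],[0,0,0]]
    - [[0,0,18],[0,0,0]]
    - [[0,0,7],[0,0,0]]
  fingers: 62

```text
time_s: 64.13
eef_pos: [416.0, 173.8, 21.2]
ee_rot: [0.0, 0.965, -0.261, -0.001]
force: [-0.1, 0.3, -0.2]
grip_width: 0.722
```

Request:
play_rows:
  motion:
    - [[0,0,0],[0,0,0]]
    - [[0,0,0],[0,0,0]]
    - [[0,0,0],[0,0,0]]
    - [[0,0,0],[0,0,0]]
    - [[0,0,0],[0,0,0]]
    - [[0,0,0],[0,0,0]]
    - [[0,0,0],[0,0,0]]
    - [[0,0,0],[0,0,0]]
    - [[0,0,0],[0,0,0]]
  fingers: 34
  squeeze: 40

```text
time_s: 64.88
eef_pos: [417.0, 173.9, 22.8]
ee_rot: [-0.0, 0.965, -0.261, 0.0]
force: [-0.7, 0.9, 1.2]
grip_width: 0.462
```

```bash
python3 - <<'E'
from h import *
where((587.5,135.9),10.05)
E
```

```text
t 64.8833 pos [417.  173.9  22.8] yaw -30.2 tool dx,dy [166.5 -53. ] turn -40.3 j6 0.66 F [-0.7  0.9  1.2] w 39.5
```

Request:
play_rows:
  motion:
    - [[0,0,-10],[0,0,0]]
    - [[0,0,-18],[0,0,0]]
    - [[12,-3.8,-12],[0,0,0]]
    - [[28,-8.9,0],[0,0,0]]
    - [[36,-11.5,0],[0,0,0]]
    - [[36,-11.5,0],[0,0,0]]
    - [[32,-10.2,0],[0,0,0]]
    - [[16,-5.1,0],[0,0,0]]
    - [[6.5,-2,0],[0,0,-6.7]]
    - [[0,0,0],[0,0,-6.7]]
    - [[0,0,0],[0,0,-6.7]]
    - [[0,0,0],[0,0,-6.7]]
    - [[0,0,0],[0,0,-6.7]]
    - [[0,0,0],[0,0,-6.8]]
    - [[0,0,0],[0,0,0]]
    - [[0,0,0],[0,0,0]]

```text
time_s: 66.22
eef_pos: [587.3, 135.9, 62.4]
ee_rot: [-0.0, 0.996, 0.086, -0.0]
force: [0.8, -0.3, -1.3]
grip_width: 0.457
```

```bash
python3 - <<'E'
from h import *
where((587.5,135.9),10.05)
E
```

```text
t 66.2167 pos [587.3 135.9  62.4] yaw 9.9 tool dx,dy [0.2 0. ] turn -0.2 j6 -0.14 F [ 0.8 -0.3 -1.3] w 39.0
```

Request:
play_rows:
  motion:
    - [[0.2,0,10],[0,0,0]]
    - [[0,0,10],[0,0,0]]
    - [[0,0,3],[0,0,0]]
    - [[0,0,1.5],[0,0,0]]
    - [[0,0,1.5],[0,0,0]]
    - [[0,0,1.5],[0,0,0]]
    - [[0,0,1],[0,0,0]]
    - [[0,0,0],[0,0,0]]

```text
time_s: 66.88
eef_pos: [587.7, 135.9, 34.1]
ee_rot: [0.0, 0.996, 0.088, 0.0]
force: [-0.4, 0.1, -2.0]
grip_width: 0.459
```

Request:
play_rows:
  motion:
    - [[0,0,2],[0,0,0]]
    - [[0,0,1.5],[0,0,0]]
    - [[0,0,1.2],[0,0,0]]
    - [[0,0,0.5],[0,0,0]]
    - [[0,0,0],[0,0,0]]

```text
time_s: 67.3
eef_pos: [587.6, 135.9, 28.9]
ee_rot: [0.0, 0.996, 0.088, -0.0]
force: [0.7, 0.2, -2.0]
grip_width: 0.46
```

Request:
play_rows:
  motion:
    - [[0,0,0],[0,0,0]]
    - [[0,0,0],[0,0,0]]
    - [[0,0,0],[0,0,0]]
    - [[0,0,-10],[0,0,0]]
    - [[0,0,-20],[0,0,0]]
    - [[0,0,-35],[0,0,0]]
    - [[0,0,-35],[0,0,0]]
    - [[-20,0,-30],[0,0,0]]
    - [[-33,-22,0],[0,0,0]]
    - [[-33,-22,0],[0,0,0]]
    - [[-33,-22,0],[0,0,0]]
    - [[-33,-22,0],[0,0,0]]
    - [[-33,-22,0],[0,0,0]]
    - [[-33,-22,0],[0,0,0]]
    - [[-20,-22,0],[0,0,0]]
    - [[-20,-22,0],[0,0,0]]
    - [[0,0,0],[0,0,0]]
  fingers: 62

```text
time_s: 68.72
eef_pos: [299.6, 265.9, 159.8]
ee_rot: [-0.0, 0.996, 0.09, 0.0]
force: [1.2, 0.1, 0.3]
grip_width: 0.727
```

```bash
python3 - <<'E'
from h import *
where((587.5,135.9),10.05)
Pn=[(587.5,135.9),(600.7,62.1),(613.8,-11.8),(627,-85.6)]; a=np.radians(10.05)
for n in("side","top"):
    M=[rect_pts(*p,a,40,40,51)-np.r_[CORR[n],0] for p in Pn]
    im=snap(n,"g_"+n,(600,20,30),70,scale=5)
    for p in Pn: print(n,fit_tube(n,im,np.array(p)-CORR[n],51,6),"if on plate top:",fit_tube(n,im,np.array(p)-CORR[n],59,6)[3])
    f=fit_rect(n,im,8,np.array((641,-178))-CORR[n],50,brown); print("plate1",f[:2]+CORR[n],f[2:])
E
```

```text
t 68.7167 pos [299.6 265.9 159.8] yaw 10.3 tool dx,dy [260.1 179.3] turn 0.2 j6 0.25 F [1.2 0.1 0.3] w 62.1
side [588.1 134.3  11.5  22.6] if on plate top: 21.6
side [601.1  61.5   8.5  27.3] if on plate top: 27.1
side [614.8 -13.2   9.5  35.1] if on plate top: 35.0
side [627.4 -87.   10.5  38.5] if on plate top: 38.2
plate1 [ 645.4 -177.1] [68.4, 78.8, 9.5]
top [588.5 135.9   9.5  23. ] if on plate top: 23.2
top [601.7  61.7   7.5  21.8] if on plate top: 21.4
top [615.8 -12.4   4.   14.9] if on plate top: 15.2
top [628.6 -89.6  14.   16. ] if on plate top: 15.9
plate1 [ 645.7 -177.9] [64.1, 74.5, 10.0]
```

View pics/g_side.png

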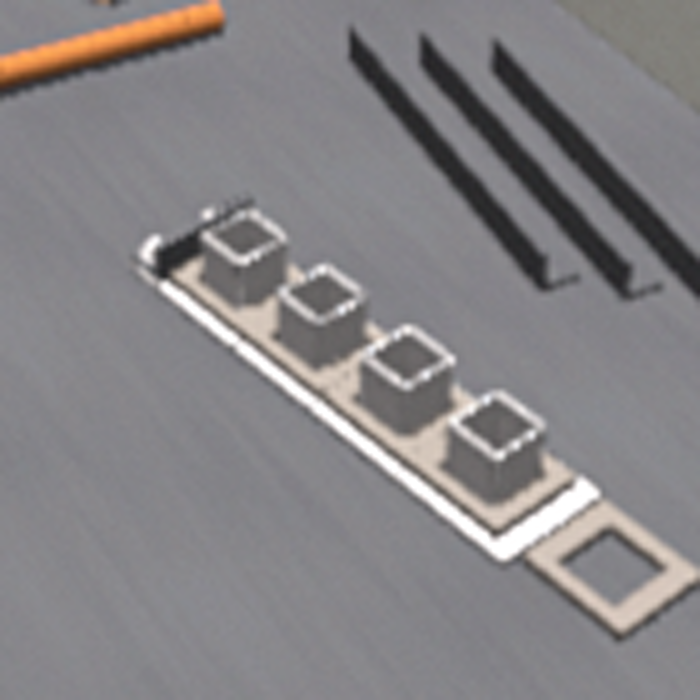

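View pics/g_top.png

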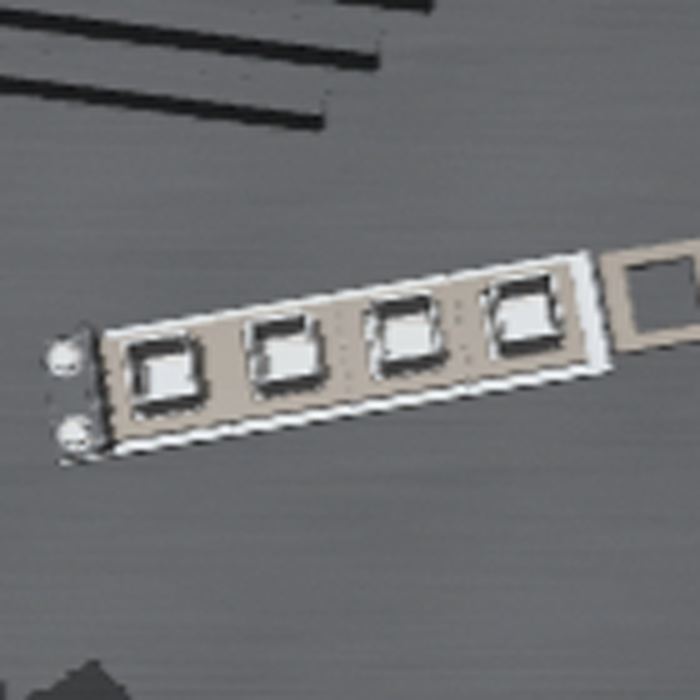

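```bash
python3 -c "
from rig import ctrl
print(ctrl.finish_job())"
```

```text
the job is handed in; nothing more can be done
None
```

I laid out four plates and stood the four tubes in them, then handed the job in at 68.7 s of the 210 s allowed; `finish_job` gives no verdict.

- **Plates:** I gripped each one by its sides, slid it off the stack and lowered it onto the bed without raising it. I then pushed it along until the contact force reached 12–14 N, the first against the end stop and each later one against the plate before it.
- **Tubes:** I centred each tube by gripping it in two directions, then lowered it into its cut-out with no resistance, down to bed height. One tube was knocked aside during the run to about (417, 174); the cameras found it there and I placed it too.

**Last checks**
- **Row:** it looks closed up, centred and square in both final pictures. My own estimate of where the plates sit along the bed was 2–3 mm off between gripper and cameras. I used a value in between, and all four tubes went in freely.
- **Seating:** this rests on the gripper readings, with undersides within about 0.5 mm of the bed top. The picture fit could not tell a seated tube from one standing on the plate (nearly equal scores), so the pictures do not confirm it.
- **Tube position:** the side camera puts the tubes within 2 mm of target and upright in the picture. The top-camera fit was poor for two of them (up to 4 mm and 6° off) because the bright bed shows through the tubes; I gave it little weight.
- **Bottom plate:** it lies at about (645.5, -177.5). I did not measure its starting position, so I cannot say whether it shifted.
- **Bystanders:** I did not re-measure the hammer, wire brush or magnetic square; the gripper was never lowered near them.

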